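# Dry-lay a drip-irrigation head on its backboard

## Robot

A 7-joint arm with a two-finger parallel gripper is mounted at the origin on the work surface. World frame = base frame: x ahead of the robot, y to its left, z up, the work surface at z = 0. Lengths are in m, angles in rad, forces in N, time in s.
With the tool pointing down it reaches from about 0.4 to 0.875 m from the base axis. Payload 19.3 kg.
Tool frame: the origin (TCP) lies at the very end of the fingers, on their centre line; the grasp point (between the pads) lies 19 mm behind it; z points along the fingers, x is the direction in which the jaws open and shut, and the axes are right-handed (so a half turn about z gives the same grasp; the last joint's range is limited). The gripper opens to 85 mm and grips with 20 to 120 N. Pads are 22 mm wide; open, the fingers measure 114 mm over their backs; the gripper's body (76 mm by 85 mm) begins 54 mm behind the grasp point. The pads swing forward as they close: fully open they stand 13 mm farther back than shut.
Start: joints at [1.121, 0.521, -0.036, 1.599, 0.021, 1.021, -0.113], TCP at [0.232, -0.58, 0.231] pointing down, gripper open.
Joint ranges: [-2.91, 2.91], [-0.3, 2.13], [-1.5, 1.42], [0.17, 2.43], [-1.26, 4.41], [0.16, 1.93], [-2.52, 2.52]. Speed limits (rad/s): [1.89, 1.89, 2.39, 2.39, 3.01, 3.01, 3.01].

## Interface

Orientations are given as [roll, pitch, yaw] about the fixed x, y, z axes, in that order (R = Rz(yaw) Ry(pitch) Rx(roll)).
In Python, from workcell import bot gives the robot as it stands.
- The arm moves only by the tool jog_arm, never from a script. Its argument "increments" is a list of rows, each an object of numbers: "wx", "wy", "wz": the turn, a rotation vector about the tool's x, y, z in degrees; "x", "y", "z": the shift along the tool's x, y, z in cm; "claw": the opening in per cent of the stroke, from 0 (shut) to 100 (fully open). A call has 1 to 10 rows; each row is the pose to reach, as a shift and turn from the pose measured when the call began, along the tool's axes at that moment; what a row does not reach only later rows make up. A row lasts 1/8 s, in which the tool goes at most 62.5 mm and 10.7 degrees, less where a joint would pass 70% of its speed; a pose out of reach is approached as far as the arm can. A call with a gripper value outside its range is refused whole. The fingers move at their own pace and stop on an object; "squeeze" is the grip in N (left out, the last holds). Time passes only in rows, so rows that repeat a pose let the fingers close. It gives the time, the measured TCP pose, the force and the opening at its end, in the units of the state.
- bot.observe(): the state, without advancing time (a new reading comes with each control period).
- bot.grab_frame(name): name is "scene" or "top"; returns a dict with "pixels" (384x512x3 uint8, red, green, blue), "fov_y" (degrees; the focal length in pixels is half the picture's height over the tangent of half this angle, whatever the lens; pixels are square), "cx", "cy" (the principal point, pixels), "origin" and "orientation" of the camera in the world. Camera axes: x right, y down, z forward; pixel columns grow to the right and rows downward; lengths in m; the calibration is good to about 2 mm. A picture is of the moment at which its call begins. There is no depth.
- bot.job_done(): hands the job in, once; it reports no verdict.
The state is a dict: "clock": time; "qpos": joint angles; "qd": joint speeds; "joint_efforts": joint torques, N m; "position": TCP position; "tool_rot": TCP orientation; "force": force on the tool from outside, world axes, zero at the start; "moment": the same for the moment, N m; "grip_width": finger opening in m.
Only numpy, scipy, OpenCV 4.12 (cv2) and the standard library are available. Lean on these libraries where they do the work, as an engineer would, in place of code of your own. Each camera call takes 0.05 s, during which the arm holds its last target.

## Task

Lay out the drip-line fittings dry on the plywood backboard, in one straight line with the supply pipe and carrying on from its open end, in the order the water meets them: the shut-off valve next to the pipe, then the filter, then the pressure regulator between the filter and the hose tail, which comes last with its barbed end pointing away from the regulator. Leave about a finger's width (15 mm) between neighbouring ends, with the valve's handle and the regulator's bonnet upright and the filter's bowl lying flat towards the far side of the board (away from the robot), and leave the spare elbow and tee where they are.

Things in the scene. Friction and masses are not known exactly. Their poses are not given: they have to be found in the camera images.
- board: Plywood board 460x160x12 mm, fixed. A white pipe (32 mm dia, axis 20 mm above board top, from the robot's left) is clipped on it and ends open. Origin: bench level under that open end's centre. x = along the pipe axis the way water flows out (about robot's right), y = across, away from the robot, z up. Board spans x -75..385, y -45..115 mm, top z = 12; pipe at x < 0.
- valve: Ball valve, grey, eight-flat ends 40 mm across, black bar handle on top. 80 mm long (x, the run), 40 wide, run axis 20 mm above the underside. Handle: along x, centred, 64 mm long, 14 wide, from 44 to 56 mm above the underside. Ends alike. Origin: centre of underside. z up through the handle. 160 g.
- filter: Black tee-shaped filter lying flat: straight run 80 mm long along x, eight-flat ends 40 mm across, and a long round bowl (40 mm dia) out sideways in +y from the run's middle. All axes 20 mm above the underside. Origin: underside plane, 25 mm from the run axis, so run axis at y = -25, bowl y -5..55, plug to 60 mm. z up. 200 g, balances near the origin.
- regulator: Brass pressure regulator: run 70 mm long along x, eight-flat ends 40 mm across, run axis 20 mm above the underside; round bell bonnet up from its middle: 40 mm dia from 34 to 52 mm above the underside, narrowing to 61, screw on top to 68 mm. Ends alike. Origin: centre of underside. z up through the bonnet. 300 g.
- tail: Black hose tail 70 mm long along x: eight-flat nut 40 mm across (x -35..-11 mm), then a thinner barbed spigot (27 mm dia, collar 30; x -11..35, barbed end at +x). Axis 20 mm above the underside; it rests on the nut, spigot clear of the surface. Origin: underside level, below mid-length. z up. 70 g, balances inside the nut at x = -18 mm.
- elbow: Spare white elbow with two eight-flat ends at a right angle, about 63 x 63 x 40 mm, not part of this job. Origin: underside, near its middle.
- tee: Spare white short tee with three eight-flat ends, 68 x 56 x 40 mm, not part of this job (it has no long bowl). Origin: underside, near its middle.
There are look-alikes about, which are no part of the job. Leave any green or purple look-alike of the valve alone.

How it is judged:
At the end, for the whole second after the job is handed in: All four lie released and at rest on the board, upright, in line with the pipe (12 mm sideways, 0.2 rad), in order; gaps pipe-valve-filter-regulator-tail each 3 to 27 mm; filter bowl on the far side, barbed end pointing away from the regulator. Elbow and tee moved under 40 mm (x of valve in the frame of board between 0.043 and 0.067 m and x of valve in the frame of filter between -0.107 and -0.083 m and x of regulator in the frame of filter between 0.078 and 0.102 m and x of regulator in the frame of tail between -0.097 and -0.073 m and y of valve in the frame of board between -0.012 and 0.012 m and z of valve in the frame of board between 0.007 and 0.017 m and angle between the x axis of each of valve, filter, regulator, tail and the x axis of board, either way round below 0.2 rad and angle between each of valve, filter, regulator, tail's own z axis and vertical below 0.12 rad and linear speed of each of valve, filter, regulator, tail below 0.02 m/s and angular speed of each of valve, filter, regulator, tail below 0.2 rad/s and contact force between each of valve, filter, regulator, tail and the fingers below 0.05 N and y of filter in the frame of board between 0.013 and 0.037 m and z of filter in the frame of board between 0.007 and 0.017 m and y of regulator in the frame of board between -0.012 and 0.012 m and z of regulator in the frame of board between 0.007 and 0.017 m and y of tail in the frame of board between -0.012 and 0.012 m and z of tail in the frame of board between 0.007 and 0.017 m); the robot touches nothing.
It fails at once if the spare elbow is pushed or carried more than 40 mm from its place (distance of elbow from where it was at the start of the episode above 0.04 m).
It fails at once if the spare tee is pushed or carried more than 40 mm from its place (distance of tee from where it was at the start of the episode above 0.04 m).
It also fails if it takes over 102 s, if anything falls off the work surface, if the arm or the gripper's body presses on something with over 40 N, if the wrist force passes 120 N, or if a joint passes its speed limit or range.

## Working session

There is one attempt and no reset: what is moved stays moved. The work goes in short steps, Python scripts to look and compute and a tool call to move; the robot and the scene stay as the last step left them, time stands still between calls to the robot, and variables do not carry over. Pictures are saved under pics/ and viewed, and the job is handed in when it is done.

Besides the shell and the picture viewer there is one more tool, called after "Call:" by a JSON object that holds its "name" and its "arguments", one argument or row to a line. jog_arm: Moves the arm, as the interface text tells. Its arguments: {"type":"object","properties":{"increments":{"type":"array","items":{"type":"object","properties":{"wx":{"type":"number"},"wy":{"type":"number"},"wz":{"type":"number"},"x":{"type":"number"},"y":{"type":"number"},"z":{"type":"number"},"claw":{"type":"number"}}}},"squeeze":{"type":"number"}},"required":["increments"]}

```bash
ls; mkdir -p pics; python3 - <<'E'
from workcell import bot
import cv2,pickle
s=bot.observe();print(s)
for n in("scene","top"):
    f=bot.grab_frame(n);print(n,{k:v for k,v in f.items() if k!="pixels"})
    pickle.dump(f,open(f"{n}0.pkl","wb"))
    cv2.imwrite(f"pics/{n}0.png",cv2.resize(f["pixels"][:,:,::-1],(800,600),interpolation=cv2.INTER_CUBIC))
E
```

```text
pics
{'clock': 0.0, 'qpos': array([ 1.12078614,  0.52201139, -0.0363136 ,  1.59999259,  0.02122561,
        1.02108539, -0.11277558]), 'qd': array([-0.00118843, -0.00101527,  0.00127279, -0.00161412,  0.0004843 ,
       -0.00171062,  0.00034608]), 'joint_efforts': array([-8.72481523e-04, -9.27105474e+01,  1.97957575e+00, -3.69917858e+01,
        1.78499072e-02,  8.30627483e-03,  4.93148161e-05]), 'position': array([ 0.23154657, -0.58017538,  0.23073304]), 'tool_rot': array([ 3.14148551e+00,  1.10601648e-03, -1.19097061e+00]), 'force': array([ 0.82226914,  0.83444042, -0.14735776]), 'moment': array([ 0.05098584, -0.08123744,  0.00753273]), 'grip_width': 0.08549188102389842}
scene {'fov_y': 42.787885361447024, 'cx': 256.25591245012896, 'cy': 192.4064036952949, 'origin': array([0.76968717, 0.46227281, 1.05318169]), 'orientation': array([-2.59989458, -0.01199178,  2.47425685])}
top {'fov_y': 52.14425980929822, 'cx': 259.9584674825985, 'cy': 188.21862365670825, 'origin': array([ 0.21688129, -0.00922981,  0.99137295]), 'orientation': array([-2.95790585e+00,  1.20934116e-03, -1.56672346e+00])}
```

View pics/scene0.png

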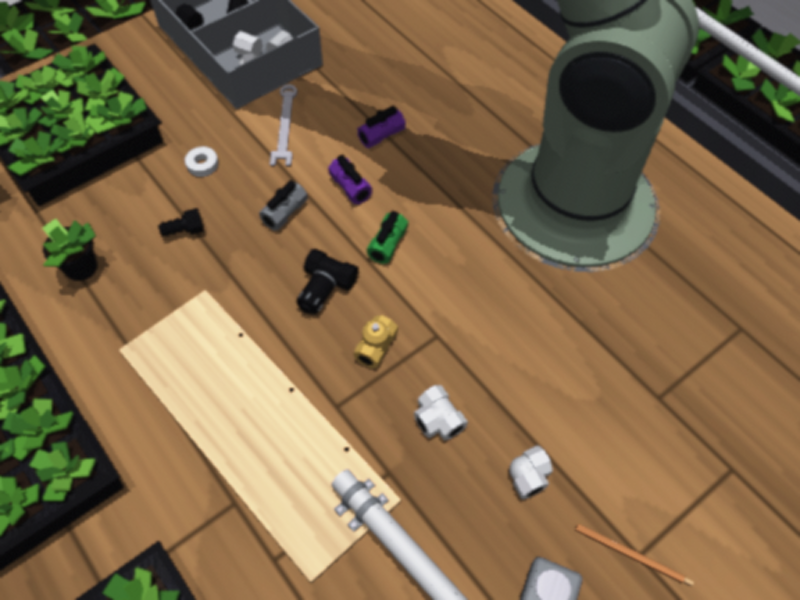

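View pics/top0.png

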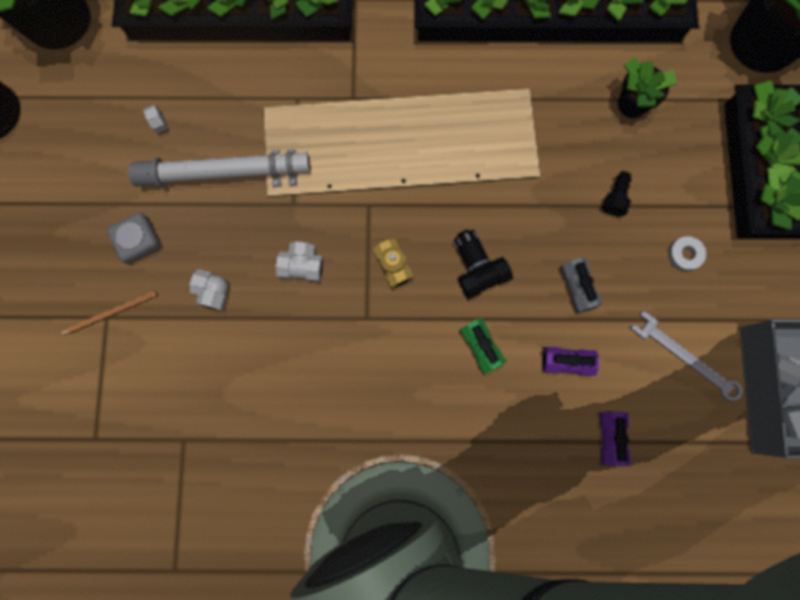

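The shut-off valve could be taken for any of four parts in the top picture (800x600): grey (582,285), green (483,345), purple (570,361) and purple (614,438). Only the grey one fits the description. The filter is at (482,265), with its long bowl towards (465,238); the white tee at (300,262) is the spare. The regulator is brass at (393,262). The tail is at (618,195), with its nut at the lower end. Next I'll measure these and check a close crop.

```bash
cat > h.py <<'E'
import numpy as np,cv2,pickle
from scipy.spatial.transform import Rotation as Rn
def cam(f):
    h=f["pixels"].shape[0];fl=h/2/np.tan(np.radians(f["fov_y"])/2)
    return fl,Rn.from_euler("xyz",f["orientation"]).as_matrix(),np.array(f["origin"])
def ray(f,uv,z):
    fl,R,o=cam(f);uv=np.atleast_2d(np.asarray(uv,float))
    d=np.c_[(uv[:,0]-f["cx"])/fl,(uv[:,1]-f["cy"])/fl,np.ones(len(uv))]@R.T
    return o+d*((z-o[2])/d[:,2])[:,None]
def proj(f,P):
    fl,R,o=cam(f);c=(np.atleast_2d(P)-o)@R
    return np.c_[c[:,0]/c[:,2]*fl+f["cx"],c[:,1]/c[:,2]*fl+f["cy"]]
def crop(f,name,u0,v0,u1,v1,k):
    im=f["pixels"][v0:v1,u0:u1,::-1];cv2.imwrite(name,cv2.resize(im,None,fx=k,fy=k,interpolation=cv2.INTER_CUBIC))
def load(n): return pickle.load(open(n+".pkl","rb"))
E
python3 - <<'E'
from h import *
t=load("top0");s=load("scene0")
crop(t,"pics/c1.png",160,50,460,250,2.66) 
crop(t,"pics/c2.png",230,110,420,190,4.2)
crop(s,"pics/c3.png",70,100,290,260,3.6)
E
```

```text
(no output)
```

View pics/c2.png

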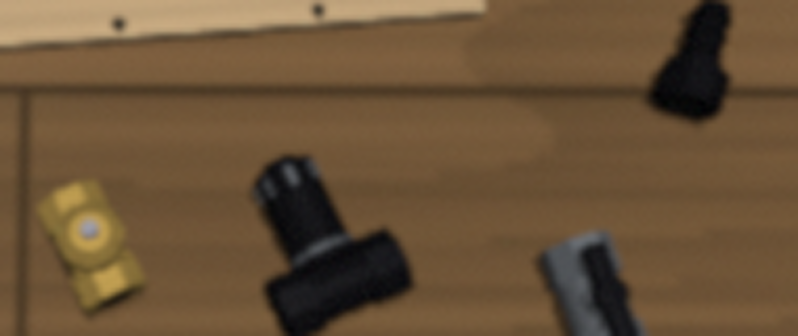

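View pics/c3.png

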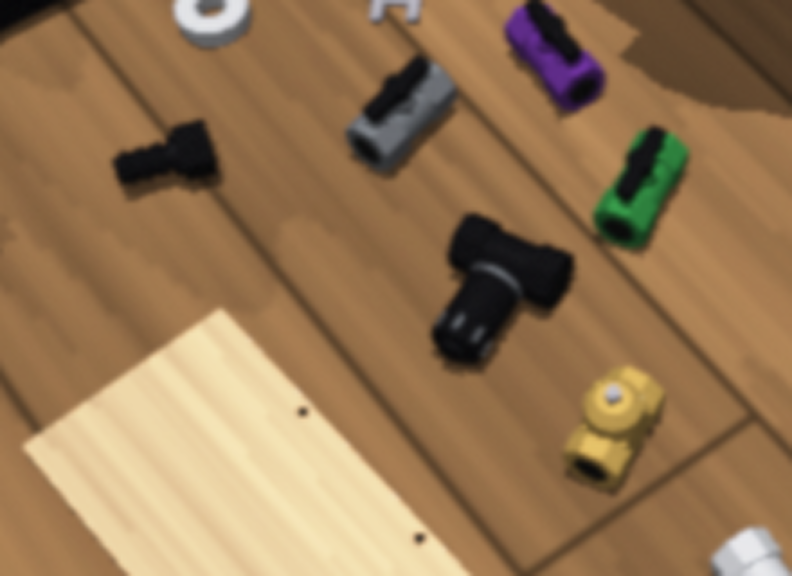

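```bash
python3 - <<'E'
from h import *
for n in("top","scene"):
    f=load(n+"0");p=f["pixels"];hsv=cv2.cvtColor(p,cv2.COLOR_RGB2HSV)
    b=cv2.inRange(hsv,(12,50,165),(30,150,255))
    b=cv2.morphologyEx(b,cv2.MORPH_OPEN,np.ones((3,3)))
    c=max(cv2.findContours(b,0,2)[0],key=cv2.contourArea)
    m=np.zeros_like(b);cv2.drawContours(m,[cv2.convexHull(c)],-1,255,-1)
    q=cv2.approxPolyDP(cv2.convexHull(c),8,True)[:,0]
    print(n,q.tolist(),np.round(ray(f,q,0.012),4)[:,:2].tolist())
    print(cv2.contourArea(c))
E
```

```text
top [[338, 58], [344, 111], [171, 123], [170, 69]] [[0.7579, -0.2169], [0.6066, -0.2278], [0.5717, 0.2265], [0.7242, 0.2361]]
8590.5
scene [[129, 185], [151, 190], [255, 317], [199, 371], [76, 225]] [[0.6094, -0.2337], [0.574, -0.1877], [0.5678, 0.2218], [0.726, 0.239], [0.7658, -0.2135]]
13570.0
```

The crop shows the grey valve with its black handle up, the filter with its bowl towards the upper left, the brass regulator bonnet-up, and the tail with its barb pointing away from its nut. Next I'll measure their poses.

```bash
cat > meas.py <<'E'
from h import *
def board(f):
    hsv=cv2.cvtColor(f["pixels"],cv2.COLOR_RGB2HSV)
    b=cv2.morphologyEx(cv2.inRange(hsv,(12,50,165),(30,150,255)),cv2.MORPH_OPEN,np.ones((3,3)))
    c=max(cv2.findContours(b,0,cv2.CHAIN_APPROX_NONE)[0],key=cv2.contourArea)[:,0]
    w=ray(f,c,.012)[:,:2]
    return w
def axis(f,mask,z,sub=1):
    v,u=np.nonzero(mask);w=ray(f,np.c_[u,v],z)[:,:2]
    r=cv2.minAreaRect(w.astype(np.float32));
    c=w.mean(0);e,V=np.linalg.eigh(np.cov((w-c).T));d=V[:,1]
    return c,np.degrees(np.arctan2(d[1],d[0])),np.round(r[0],4),np.round(r[1],4),round(r[2],1)
E
python3 - <<'E'
from meas import *
win={"top":{"valve":(352,158,392,206),"reg":(234,146,270,190),"filter":(284,140,334,196),"tail":(380,104,410,144)},
"scene":{"valve":(162,112,202,150),"reg":(222,198,260,238),"filter":(186,156,232,204),"tail":(98,128,134,158)}}
for n in win:
    f=load(n+"0")
    hsv=cv2.cvtColor(f["pixels"],cv2.COLOR_RGB2HSV);H,S,V=[hsv[...,i].astype(int) for i in range(3)]
    for k,(a,b,c,d) in win[n].items():
        box=np.zeros(V.shape,bool);box[b:d,a:c]=1
        if k=="reg": m=(S>90)&(H>18)&(H<30)&(V>90) | (S<60)&(V>120)
        elif k=="valve": m=(S<75)
        else: m=(V<58)|(S<60)
        m&=box
        nl,lab,st,ce=cv2.connectedComponentsWithStats(m.astype(np.uint8))
        j=1+np.argmax(st[1:,4]);m=lab==j
        o=(f["pixels"][b:d,a:c,::-1]).copy();o=cv2.resize(o,None,fx=8,fy=8,interpolation=0)
        cs=cv2.findContours(cv2.resize(m[b:d,a:c].astype(np.uint8),None,fx=8,fy=8,interpolation=0),0,2)[0]
        cv2.drawContours(o,cs,-1,(0,0,255),1)
        o=cv2.copyMakeBorder(o,0,400-o.shape[0] if o.shape[0]<400 else 0,0,400-o.shape[1] if o.shape[1]<400 else 0,0)[:400,:400]
        win[n][k]=o
        print(n,k,st[j].tolist(),axis(f,m,.02))
        if k=="valve":
            mm=box&(V<45)&m;print("  handle",mm.sum(),axis(f,mm,.054))
        if k=="reg":
            mm=box&(S<70)&(V>110);print("  screw",mm.sum(),axis(f,mm,.067))
    r=list(win[n].values());cv2.imwrite(f"pics/m_{n}.png",cv2.resize(np.vstack([np.hstack(r[:2]),np.hstack(r[2:])]),(600,600)))
    print(n,"board",np.array([*board(f).min(0)]))
E
```

```text
top valve [359, 165, 27, 35, 552] (array([ 0.41480943, -0.28855538]), np.float64(-163.9824582591421), array([ 0.4155, -0.2888]), array([0.0846, 0.0454]), 17.2)
  handle 156 (array([ 0.41268451, -0.28592525]), np.float64(-161.6782321069548), array([ 0.4099, -0.277 ]), array([0.0596, 0.0395]), 16.7)
top reg [239, 153, 26, 31, 439] (array([0.45163212, 0.01551586]), np.float64(-154.33563454206293), array([0.4523, 0.0154]), array([0.0751, 0.0429]), 25.2)
  screw 13 (array([0.44803549, 0.01528847]), np.float64(156.3940451748438), array([0.4477, 0.0151]), array([0.007 , 0.0087]), 46.2)
top filter [291, 147, 37, 45, 890] (array([ 0.44526259, -0.12456303]), np.float64(-154.1343974885183), array([ 0.4548, -0.1209]), array([0.1055, 0.085 ]), 25.0)
top tail [384, 110, 20, 29, 358] (array([ 0.56417555, -0.35712625]), np.float64(159.3190042812882), array([ 0.5668, -0.3627]), array([0.042 , 0.0817]), 60.6)
top board [ 0.56899494 -0.22813052]
scene valve [166, 116, 31, 32, 512] (array([ 0.41553453, -0.28977469]), np.float64(-158.12634902491743), array([ 0.4146, -0.2909]), array([0.1003, 0.0519]), 16.0)
  handle 150 (array([ 0.42890067, -0.276786  ]), np.float64(-149.8585197595935), array([ 0.4317, -0.2752]), array([0.0977, 0.025 ]), 33.3)
scene reg [227, 202, 27, 33, 481] (array([0.44638629, 0.01021048]), np.float64(-149.15439847626203), array([0.4485, 0.01  ]), array([0.0835, 0.0475]), 26.0)
  screw 15 (array([0.45037245, 0.01493468]), np.float64(45.83549939535336), array([0.4511, 0.0148]), array([0.0105, 0.0069]), 52.7)
scene filter [190, 160, 39, 42, 908] (array([ 0.44827179, -0.12342312]), np.float64(-150.24579574612957), array([ 0.4581, -0.1203]), array([0.1128, 0.0925]), 25.3)
scene tail [102, 134, 29, 18, 316] (array([ 0.56929354, -0.35656439]), np.float64(156.8394557337411), array([ 0.575 , -0.3555]), array([0.0584, 0.0675]), 73.7)
scene board [ 0.5659443  -0.23515293]
```

View pics/m_top.png

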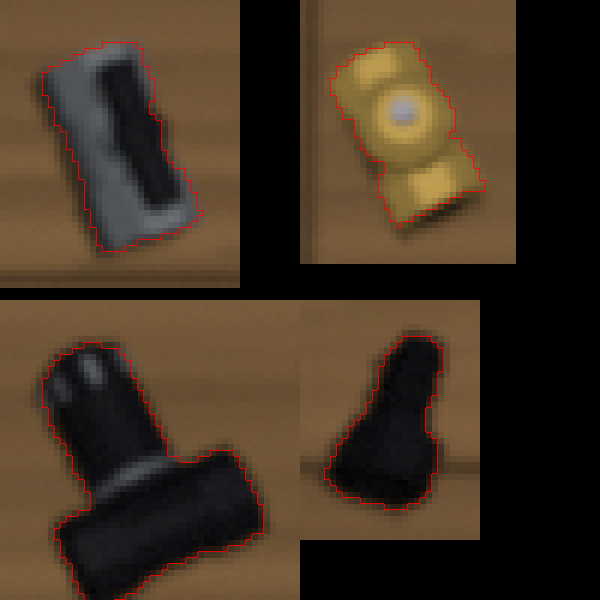

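View pics/m_scene.png

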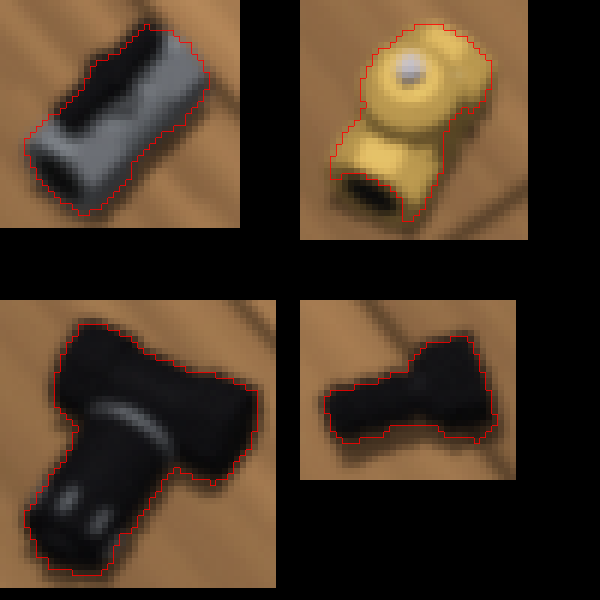

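```bash
python3 - <<'E'
from meas import *
import itertools
for n,a in(("top",0),("scene",1)):
    f=load(n+"0");w=board(f).astype(np.float32)
    q=cv2.approxPolyDP(cv2.convexHull(w),.02,True)[:,0]
    r=cv2.minAreaRect(w);bp=cv2.boxPoints(r)
    i=np.argsort(bp[:,1]);bx=bp[i[:2]].mean(0)-bp[i[2:]].mean(0)
    print(n,np.round(r[0],4),np.round(r[1],4),"yaw",np.degrees(np.arctan2(bx[1],bx[0])))
# handle by eroded component
for n,b in(("top",(352,158,392,206)),("scene",(162,112,202,150))):
    f=load(n+"0");V=f["pixels"].max(2)[b[1]:b[3],b[0]:b[2]]
    nl,lab,st,ce=cv2.connectedComponentsWithStats((V<50).astype(np.uint8),connectivity=4)
    for j in range(1,nl):
        if st[j,4]>15:
            m=np.zeros((384,512),bool);m[b[1]:b[3],b[0]:b[2]]=lab==j;print(n,st[j],axis(f,m,.054))
t=load("top0");s=load("scene0")
crop(t,"pics/pe_t.png",160,80,220,130,6.5);crop(s,"pics/pe_s.png",190,290,260,350,6.5)
a=cv2.imread("pics/pe_t.png");b=cv2.imread("pics/pe_s.png")
h=390;a=cv2.copyMakeBorder(a,0,h-a.shape[0],0,0,0);b=b[:h]
cv2.imwrite("pics/pe.png",np.hstack([a,b])[:, :800])
ec=np.radians(-85.6);ex=np.array([np.cos(ec),np.sin(ec)]);o=np.array([.6194,.1558])
for f,u0,v0 in((t,160,80),(s,190,290)):
    for P in([*o,.032],[*(o-.05*ex),.032]):
        p=proj(f,P)[0];print(p,((p-[u0,v0])+.5)*6.5)
E
```

```text
top [0.6647 0.0047] [0.1584 0.4568] yaw -85.49515
scene [0.6537 0.0007] [0.1892 0.4658] yaw -85.40861
top [ 16  10  14  25 166] (array([ 0.41284515, -0.28670543]), np.float64(-162.8218463394582), array([ 0.4124, -0.2866]), array([0.0608, 0.0194]), 13.6)
scene [ 10   4  17  18 130] (array([ 0.41728314, -0.28490394]), np.float64(-160.57099059983267), array([ 0.4168, -0.2852]), array([0.0645, 0.0222]), 26.5)
scene [ 6 26  8  8 39] (array([ 0.46442663, -0.25252521]), np.float64(91.89760603746426), array([ 0.4646, -0.2524]), array([0.0114, 0.0294]), 3.6)
[197.36781746 102.901342  ] [246.14081351 152.10872299]
[178.07930472 104.23374131] [120.76548071 160.76931854]
[216.9709925  304.85961006] [178.56145126  99.83746539]
[232.40901412 322.02744975] [278.90859178 211.4284234 ]
```

View pics/pe.png

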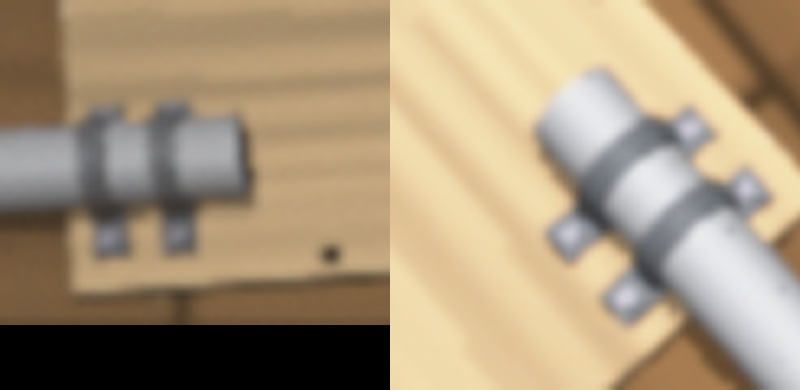

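```bash
cat > go.py <<'E'
import sys
from h import *
from workcell import bot
def go(*ts):
    s=bot.observe();R=Rn.from_euler("xyz",s["tool_rot"]).as_matrix()
    print("t",round(s["clock"],2),"pos",np.round(s["position"],4),"rpy",np.round(np.degrees(s["tool_rot"]),1),"F",np.round(s["force"],1),"w",round(s["grip_width"],4))
    for x,y,z,yaw in ts:
        d=R.T@(np.array([x,y,z])-s["position"])*100
        Rt=Rn.from_euler("xyz",[np.pi,0,np.radians(yaw)]).as_matrix()
        w=Rn.from_matrix(R.T@Rt).as_rotvec(degrees=True)
        print("xyz cm",np.round(d,2),"w deg",np.round(w,1))
if __name__=="__main__":
    a=list(map(float,sys.argv[1:]));go(*[a[i:i+4] for i in range(0,len(a),4)])
E
python3 go.py .415 -.287 .16 -73 .415 -.287 .005 -73
```

```text
t 0.1 pos [ 0.2316 -0.5802  0.2308] rpy [ 1.80e+02  1.00e-01 -6.82e+01] F [-0.4  0.3 -0.4] w 0.0858
xyz cm [-20.43 -27.91   7.1 ] w deg [0.  0.1 4.8]
xyz cm [-20.41 -27.91  22.6 ] w deg [0.  0.1 4.8]
```

Call:
{"name": "jog_arm", "arguments": {
  "increments": [
    {"x": -20.4, "y": -27.9, "z": 7, "wz": 4.8, "claw": 100},
    {"x": -20.4, "y": -27.9, "z": 7, "wz": 4.8, "claw": 100},
    {"x": -20.4, "y": -27.9, "z": 7, "wz": 4.8, "claw": 100},
    {"x": -20.4, "y": -27.9, "z": 7, "wz": 4.8, "claw": 100},
    {"x": -20.4, "y": -27.9, "z": 7, "wz": 4.8, "claw": 100},
    {"x": -20.4, "y": -27.9, "z": 7, "wz": 4.8, "claw": 100},
    {"x": -20.4, "y": -27.9, "z": 7, "wz": 4.8, "claw": 100},
    {"x": -20.4, "y": -27.9, "z": 7, "wz": 4.8, "claw": 100}
  ],
  "squeeze": 40
}}

```text
schema error: expected keys wx, wy, wz, x, y, z, claw
```

```bash
python3 go.py .415 -.287 .16 -73 .415 -.287 .006 -73; python3 - <<'E'
from workcell import bot
import cv2
from h import *
for n,b in(("top",(340,140,420,220)),("scene",(120,60,240,180))):
    f=bot.grab_frame(n);u0,v0,u1,v1=b;crop(f,f"pics/g_{n}.png",u0,v0,u1,v1,400/(u1-u0))
cv2.imwrite("pics/g1.png",np.hstack([cv2.imread("pics/g_top.png"),cv2.imread("pics/g_scene.png")]))
E
```

```text
t 0.1 pos [ 0.2316 -0.5802  0.2308] rpy [ 1.80e+02  1.00e-01 -6.82e+01] F [-0.4  0.3 -0.4] w 0.0858
xyz cm [-20.43 -27.91   7.1 ] w deg [0.  0.1 4.8]
xyz cm [-20.41 -27.91  22.5 ] w deg [0.  0.1 4.8]
```

View pics/g1.png

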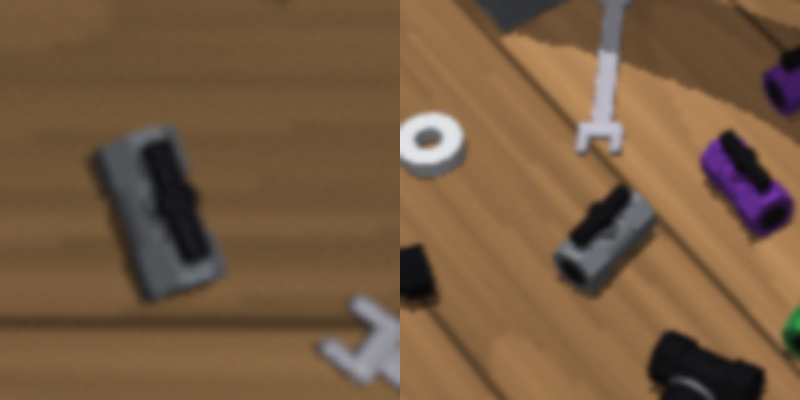

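The crop still shows the valve in place, because the move was refused: every row needs all seven keys.

Call:
{"name": "jog_arm", "arguments": {
  "increments": [
    {"wx": 0, "wy": 0, "wz": 4.8, "x": -20.4, "y": -27.9, "z": 7, "claw": 100},
    {"wx": 0, "wy": 0, "wz": 4.8, "x": -20.4, "y": -27.9, "z": 7, "claw": 100},
    {"wx": 0, "wy": 0, "wz": 4.8, "x": -20.4, "y": -27.9, "z": 7, "claw": 100},
    {"wx": 0, "wy": 0, "wz": 4.8, "x": -20.4, "y": -27.9, "z": 7, "claw": 100},
    {"wx": 0, "wy": 0, "wz": 4.8, "x": -20.4, "y": -27.9, "z": 7, "claw": 100},
    {"wx": 0, "wy": 0, "wz": 4.8, "x": -20.4, "y": -27.9, "z": 7, "claw": 100},
    {"wx": 0, "wy": 0, "wz": 4.8, "x": -20.4, "y": -27.9, "z": 7, "claw": 100},
    {"wx": 0, "wy": 0, "wz": 4.8, "x": -20.4, "y": -27.9, "z": 7, "claw": 100}
  ],
  "squeeze": 40
}}

```text
clock: 1.2
position: [0.4147, -0.288, 0.1611]
tool_rot: [3.141, 0.0, -1.275]
force: [0.2, 0.0, -1.0]
grip_width: 0.0855
```

```bash
python3 go.py .415 -.287 .16 -73 .415 -.287 .006 -73; cat > look.py <<'E'
import sys
from workcell import bot
from h import *
a=list(map(int,sys.argv[2:]))
r=[]
for n,b in(("top",a[:4]),("scene",a[4:])):
    f=bot.grab_frame(n);pickle.dump(f,open(n+"L.pkl","wb"));u0,v0,u1,v1=b;crop(f,"pics/_t.png",u0,v0,u1,v1,400/(u1-u0));r.append(cv2.imread("pics/_t.png"))
h=max(x.shape[0] for x in r)
cv2.imwrite(sys.argv[1],np.hstack([cv2.copyMakeBorder(x,0,h-x.shape[0],0,0,0) for x in r]))
E
python3 look.py pics/g2.png 340 140 420 220 120 60 240 180
```

```text
t 1.2 pos [ 0.4147 -0.288   0.1611] rpy [180.    0.  -73.1] F [ 0.2  0.  -1. ] w 0.0855
xyz cm [-0.09 -0.06  0.11] w deg [ 0.   0.  -0.1]
xyz cm [-0.08 -0.06 15.51] w deg [ 0.   0.  -0.1]
```

View pics/g2.png

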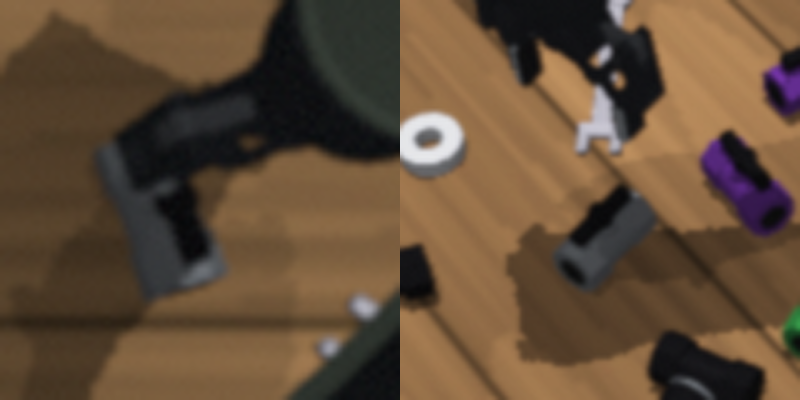

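The fingers straddle the grey valve, which is at (160,220) in the left crop. Going down and closing.

Call:
{"name": "jog_arm", "arguments": {
  "increments": [
    {"wx": 0, "wy": 0, "wz": 0, "x": -0.1, "y": 0, "z": 6, "claw": 100},
    {"wx": 0, "wy": 0, "wz": 0, "x": -0.1, "y": 0, "z": 11, "claw": 100},
    {"wx": 0, "wy": 0, "wz": 0, "x": -0.1, "y": 0, "z": 15.4, "claw": 100},
    {"wx": 0, "wy": 0, "wz": 0, "x": -0.1, "y": 0, "z": 15.5, "claw": 100},
    {"wx": 0, "wy": 0, "wz": 0, "x": -0.1, "y": 0, "z": 15.5, "claw": 30},
    {"wx": 0, "wy": 0, "wz": 0, "x": -0.1, "y": 0, "z": 15.5, "claw": 30},
    {"wx": 0, "wy": 0, "wz": 0, "x": -0.1, "y": 0, "z": 15.5, "claw": 30},
    {"wx": 0, "wy": 0, "wz": 0, "x": -0.1, "y": 0, "z": 15.5, "claw": 30},
    {"wx": 0, "wy": 0, "wz": 0, "x": -0.1, "y": 0, "z": 15.5, "claw": 30}
  ],
  "squeeze": 40
}}

```text
clock: 2.42
position: [0.4149, -0.2881, 0.0078]
tool_rot: [-3.14, -0.002, -1.277]
force: [-2.1, 0.8, 17.7]
grip_width: 0.0371
```

```bash
python3 go.py .415 -.287 .15 -73 .6223 .1007 .15 4.5
```

```text
t 2.42 pos [ 0.4149 -0.2881  0.0078] rpy [-1.799e+02 -1.000e-01 -7.320e+01] F [-2.1  0.8 17.7] w 0.0371
xyz cm [ -0.08  -0.06 -14.22] w deg [-0.1 -0.1 -0.2]
xyz cm [-31.18 -31.14 -14.23] w deg [  0.   -0.1 -77.7]
```

Call:
{"name": "jog_arm", "arguments": {
  "increments": [
    {"wx": 0, "wy": 0, "wz": 0, "x": 0, "y": 0, "z": -4, "claw": 30},
    {"wx": 0, "wy": 0, "wz": 0, "x": 0, "y": 0, "z": -9, "claw": 30},
    {"wx": 0, "wy": 0, "wz": 0, "x": 0, "y": 0, "z": -14, "claw": 30},
    {"wx": 0, "wy": 0, "wz": 0, "x": 0, "y": 0, "z": -14.2, "claw": 30}
  ],
  "squeeze": 40
}}

```text
clock: 2.92
position: [0.4161, -0.289, 0.1537]
tool_rot: [-3.136, -0.006, -1.277]
force: [-0.7, -0.2, -2.1]
grip_width: 0.0366
```

```bash
python3 go.py .6223 .1007 .15 4.5;python3 look.py pics/g3.png 330 140 420 230 120 60 240 180
```

```text
t 2.92 pos [ 0.4161 -0.289   0.1537] rpy [-179.7   -0.4  -73.2] F [-0.7 -0.2 -2.1] w 0.0366
xyz cm [-31.33 -31.02   0.34] w deg [ -0.   -0.5 -77.7]
```

View pics/g3.png

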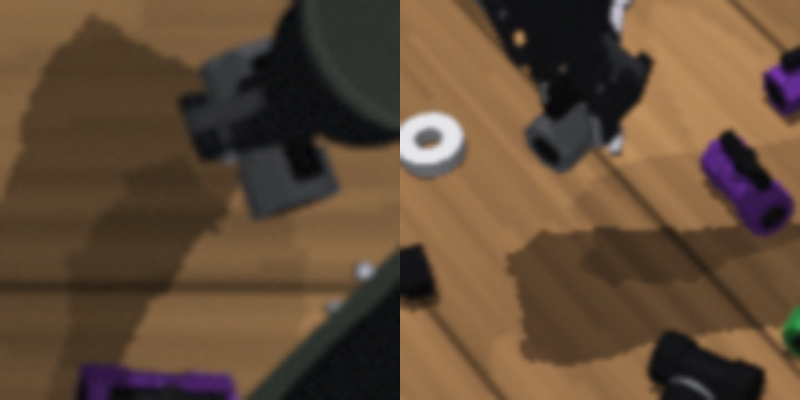

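The valve is held and level, seen at (255,150) in the left crop. Carrying it to the board.

Call:
{"name": "jog_arm", "arguments": {
  "increments": [
    {"wx": 0, "wy": 0, "wz": -9, "x": -3.9, "y": -3.9, "z": 0.2, "claw": 30},
    {"wx": 0, "wy": 0, "wz": -18, "x": -7.8, "y": -7.8, "z": 0.3, "claw": 30},
    {"wx": 0, "wy": 0, "wz": -27, "x": -11.7, "y": -11.6, "z": 0.3, "claw": 30},
    {"wx": 0, "wy": 0, "wz": -36, "x": -15.6, "y": -15.5, "z": 0.3, "claw": 30},
    {"wx": 0, "wy": 0, "wz": -45, "x": -19.5, "y": -19.4, "z": 0.3, "claw": 30},
    {"wx": 0, "wy": 0, "wz": -54, "x": -23.4, "y": -23.3, "z": 0.3, "claw": 30},
    {"wx": 0, "wy": 0, "wz": -63, "x": -27.3, "y": -27.2, "z": 0.3, "claw": 30},
    {"wx": 0, "wy": 0, "wz": -72, "x": -30, "y": -30, "z": 0.3, "claw": 30},
    {"wx": 0, "wy": -0.5, "wz": -77.7, "x": -31.3, "y": -31, "z": 0.3, "claw": 30},
    {"wx": 0, "wy": -0.5, "wz": -77.7, "x": -31.3, "y": -31, "z": 0.3, "claw": 30}
  ],
  "squeeze": 40
}}

```text
clock: 4.28
position: [0.62, 0.1025, 0.1454]
tool_rot: [-3.138, 0.006, 0.081]
force: [-0.1, -0.6, -1.6]
grip_width: 0.0363
```

```bash
python3 go.py .6223 .1007 .04 4.5 .6223 .1007 .0205 4.5;python3 look.py pics/g4.png 150 50 270 170 150 220 280 350
```

```text
t 4.28 pos [0.62   0.1025 0.1454] rpy [-179.8    0.3    4.6] F [-0.1 -0.6 -1.6] w 0.0363
xyz cm [ 0.27  0.23 10.54] w deg [-0.2  0.3  0.1]
xyz cm [ 0.28  0.24 12.49] w deg [-0.2  0.3  0.1]
```

View pics/g4.png

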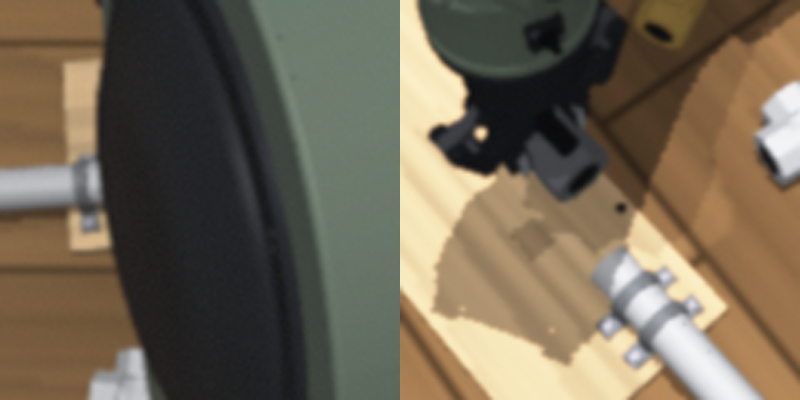

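The valve hangs in line just short of the pipe's open end, seen at (570,165) in the right crop. Lowering it.

Call:
{"name": "jog_arm", "arguments": {
  "increments": [
    {"wx": 0, "wy": 0, "wz": 0, "x": 0.3, "y": 0.2, "z": 4, "claw": 30},
    {"wx": 0, "wy": 0.3, "wz": 0, "x": 0.3, "y": 0.2, "z": 8, "claw": 30},
    {"wx": -0.2, "wy": 0.3, "wz": 0, "x": 0.3, "y": 0.2, "z": 10.5, "claw": 30},
    {"wx": -0.2, "wy": 0.3, "wz": 0, "x": 0.3, "y": 0.2, "z": 11.2, "claw": 30},
    {"wx": -0.2, "wy": 0.3, "wz": 0, "x": 0.3, "y": 0.2, "z": 11.8, "claw": 30},
    {"wx": -0.2, "wy": 0.3, "wz": 0, "x": 0.3, "y": 0.2, "z": 12.2, "claw": 30},
    {"wx": -0.2, "wy": 0.3, "wz": 0, "x": 0.3, "y": 0.2, "z": 12.4, "claw": 30}
  ],
  "squeeze": 40
}}

```text
clock: 5.25
position: [0.6228, 0.0988, 0.0225]
tool_rot: [3.14, -0.001, 0.076]
force: [-0.5, -0.4, -1.7]
grip_width: 0.0366
```

```bash
python3 go.py .6223 .1007 .15 4.5
```

```text
t 5.25 pos [0.6228 0.0988 0.0225] rpy [179.9  -0.    4.4] F [-0.5 -0.4 -1.7] w 0.0366
xyz cm [ -0.02  -0.18 -12.75] w deg [ 0.1 -0.  -0.1]
```

Call:
{"name": "jog_arm", "arguments": {
  "increments": [
    {"wx": 0, "wy": 0, "wz": 0, "x": 0, "y": -0.1, "z": 0.1, "claw": 30},
    {"wx": 0, "wy": 0, "wz": 0, "x": 0, "y": -0.1, "z": 0.2, "claw": 30},
    {"wx": 0, "wy": 0, "wz": 0, "x": 0, "y": -0.1, "z": 0.25, "claw": 30}
  ],
  "squeeze": 40
}}

```text
clock: 5.62
position: [0.6228, 0.0998, 0.0201]
tool_rot: [3.14, -0.001, 0.076]
force: [-0.7, -1.7, 1.0]
grip_width: 0.037
```

Call:
{"name": "jog_arm", "arguments": {
  "increments": [
    {"wx": 0, "wy": 0, "wz": 0, "x": 0, "y": 0, "z": 0.1, "claw": 35},
    {"wx": 0, "wy": 0, "wz": 0, "x": 0, "y": 0, "z": 0, "claw": 60},
    {"wx": 0, "wy": 0, "wz": 0, "x": 0, "y": 0, "z": 0, "claw": 85},
    {"wx": 0, "wy": 0, "wz": 0, "x": 0, "y": 0, "z": 0, "claw": 85},
    {"wx": 0, "wy": 0, "wz": 0, "x": 0, "y": 0, "z": 0, "claw": 85},
    {"wx": 0, "wy": 0, "wz": 0, "x": 0, "y": 0, "z": -4, "claw": 85},
    {"wx": 0, "wy": 0, "wz": 0, "x": 0, "y": 0, "z": -9, "claw": 85},
    {"wx": 0, "wy": 0, "wz": 0, "x": 0, "y": 0, "z": -14, "claw": 100}
  ]
}}

```text
clock: 6.62
position: [0.6224, 0.0999, 0.1615]
tool_rot: [3.14, -0.0, 0.076]
force: [0.3, 0.4, 0.9]
grip_width: 0.0854
```

```bash
python3 - <<'E'
import numpy as np
c=np.array([.4565,-.1206]);a=np.radians(25);b=np.array([np.cos(a),np.sin(a)])
print("grasp",c+(.014-.0075)*b)
E
python3 go.py .4624 -.1179 .16 -65;python3 look.py pics/g5.png 150 50 270 170 150 220 280 350
```

```text
grasp [ 0.462391   -0.11785298]
t 6.62 pos [0.6224 0.0999 0.1615] rpy [179.9  -0.    4.4] F [0.3 0.4 0.9] w 0.0854
xyz cm [-17.62  20.5    0.16] w deg [ 0.  -0.1 69.4]
```

View pics/g5.png

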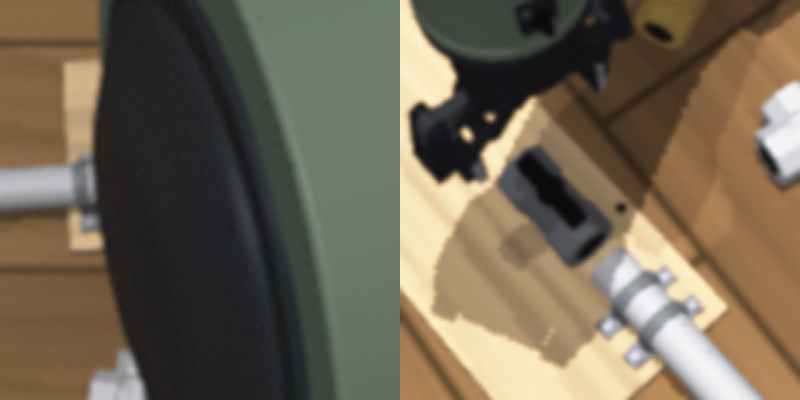

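The valve stands upright and in line in front of the pipe end, seen at (555,205) in the right crop. Now the filter.

Call:
{"name": "jog_arm", "arguments": {
  "increments": [
    {"wx": 0, "wy": 0, "wz": 9, "x": -2.4, "y": 2.8, "z": 0.2, "claw": 100},
    {"wx": 0, "wy": 0, "wz": 18, "x": -5, "y": 5.8, "z": 0.2, "claw": 100},
    {"wx": 0, "wy": 0, "wz": 27, "x": -7.5, "y": 8.7, "z": 0.2, "claw": 100},
    {"wx": 0, "wy": 0, "wz": 36, "x": -10, "y": 11.7, "z": 0.2, "claw": 100},
    {"wx": 0, "wy": 0, "wz": 45, "x": -12.5, "y": 14.6, "z": 0.2, "claw": 100},
    {"wx": 0, "wy": 0, "wz": 54, "x": -15, "y": 17.5, "z": 0.2, "claw": 100},
    {"wx": 0, "wy": 0, "wz": 63, "x": -17, "y": 19.5, "z": 0.2, "claw": 100},
    {"wx": 0, "wy": 0, "wz": 69.4, "x": -17.6, "y": 20.5, "z": 0.2, "claw": 100},
    {"wx": 0, "wy": 0, "wz": 69.4, "x": -17.6, "y": 20.5, "z": 0.2, "claw": 100},
    {"wx": 0, "wy": 0, "wz": 69.4, "x": -17.6, "y": 20.5, "z": 0.2, "claw": 100}
  ]
}}

```text
clock: 7.98
position: [0.4653, -0.1165, 0.162]
tool_rot: [-3.134, -0.003, -1.132]
force: [0.0, 0.8, 0.1]
grip_width: 0.0857
```

```bash
python3 go.py .4624 -.1179 .16 -65 .4624 -.1179 .009 -65;python3 look.py pics/g6.png 260 100 360 200 160 120 280 240
```

```text
t 7.97 pos [ 0.4653 -0.1165  0.162 ] rpy [-179.6   -0.2  -64.9] F [0.  0.8 0.1] w 0.0857
xyz cm [0.   0.33 0.2 ] w deg [-0.4 -0.2  0.1]
xyz cm [-0.04  0.44 15.29] w deg [-0.4 -0.2  0.1]
```

View pics/g6.png

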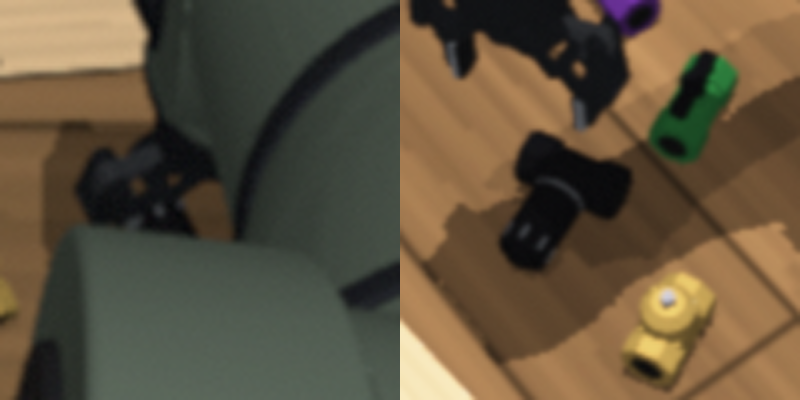

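The filter lies undisturbed, with its bowl at (545,220) in the right crop. Going down over the bowl.

Call:
{"name": "jog_arm", "arguments": {
  "increments": [
    {"wx": -0.4, "wy": -0.2, "wz": 0, "x": 0, "y": 0.3, "z": 4, "claw": 100},
    {"wx": -0.4, "wy": -0.2, "wz": 0, "x": 0, "y": 0.4, "z": 9, "claw": 100},
    {"wx": -0.4, "wy": -0.2, "wz": 0, "x": 0, "y": 0.4, "z": 13, "claw": 100},
    {"wx": -0.4, "wy": -0.2, "wz": 0, "x": 0, "y": 0.4, "z": 15.2, "claw": 100},
    {"wx": -0.4, "wy": -0.2, "wz": 0, "x": 0, "y": 0.4, "z": 15.3, "claw": 100},
    {"wx": -0.4, "wy": -0.2, "wz": 0, "x": 0, "y": 0.4, "z": 15.3, "claw": 30},
    {"wx": -0.4, "wy": -0.2, "wz": 0, "x": 0, "y": 0.4, "z": 15.3, "claw": 30},
    {"wx": -0.4, "wy": -0.2, "wz": 0, "x": 0, "y": 0.4, "z": 15.3, "claw": 30},
    {"wx": -0.4, "wy": -0.2, "wz": 0, "x": 0, "y": 0.4, "z": 15.3, "claw": 30},
    {"wx": -0.4, "wy": -0.2, "wz": 0, "x": 0, "y": 0.4, "z": 15.3, "claw": 30}
  ],
  "squeeze": 50
}}

```text
clock: 9.32
position: [0.4635, -0.1183, 0.01]
tool_rot: [-3.14, -0.0, -1.133]
force: [-2.9, 1.2, 15.8]
grip_width: 0.0383
```

Call:
{"name": "jog_arm", "arguments": {
  "increments": [
    {"wx": 0, "wy": 0, "wz": 0, "x": 0, "y": 0, "z": -1, "claw": 30},
    {"wx": 0, "wy": 0, "wz": 0, "x": 0, "y": 0, "z": -6, "claw": 30},
    {"wx": 0, "wy": 0, "wz": 0, "x": 0, "y": 0, "z": -11, "claw": 30},
    {"wx": 0, "wy": 0, "wz": 0, "x": 0, "y": 0, "z": -14, "claw": 30},
    {"wx": 0, "wy": 0, "wz": 0, "x": 0, "y": 0, "z": -14, "claw": 30}
  ]
}}

```text
clock: 9.95
position: [0.4642, -0.1187, 0.1526]
tool_rot: [-3.136, -0.003, -1.133]
force: [-0.7, -0.5, -2.9]
grip_width: 0.0385
```

```bash
python3 go.py .6687 .0091 .15 -85.5;python3 look.py pics/g7.png 260 100 360 200 140 100 260 220
```

```text
t 9.95 pos [ 0.4642 -0.1187  0.1526] rpy [-179.7   -0.2  -64.9] F [-0.7 -0.5 -2.9] w 0.0385
xyz cm [ -2.91 -23.93   0.38] w deg [-0.3 -0.1 20.6]
```

View pics/g7.png

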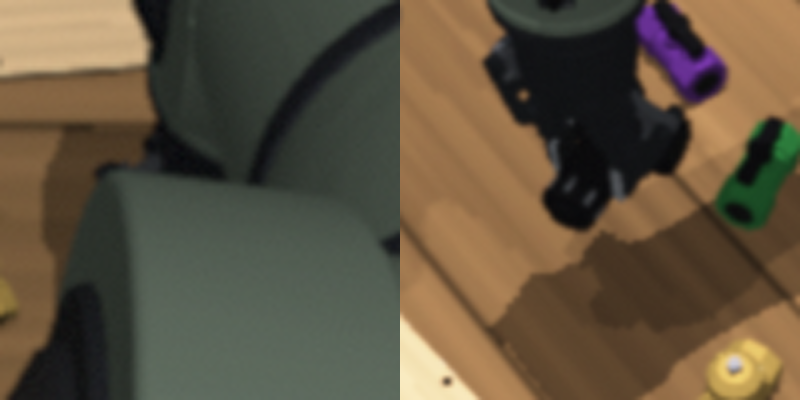

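The filter is held, with its bowl at (575,200) in the right crop. Moving it over the board.

Call:
{"name": "jog_arm", "arguments": {
  "increments": [
    {"wx": 0, "wy": 0, "wz": 5, "x": -0.6, "y": -5, "z": 0, "claw": 30},
    {"wx": 0, "wy": 0, "wz": 10, "x": -1.2, "y": -10, "z": 0.2, "claw": 30},
    {"wx": 0, "wy": 0, "wz": 15, "x": -1.8, "y": -15, "z": 0.3, "claw": 30},
    {"wx": 0, "wy": 0, "wz": 20, "x": -2.4, "y": -20, "z": 0.4, "claw": 30},
    {"wx": -0.3, "wy": 0, "wz": 20.6, "x": -2.9, "y": -23, "z": 0.4, "claw": 30},
    {"wx": -0.3, "wy": 0, "wz": 20.6, "x": -2.9, "y": -24, "z": 0.4, "claw": 30},
    {"wx": -0.3, "wy": 0, "wz": 20.6, "x": -2.9, "y": -24, "z": 0.4, "claw": 30}
  ]
}}

```text
clock: 10.92
position: [0.6674, 0.0093, 0.1451]
tool_rot: [3.137, -0.001, -1.492]
force: [-0.4, -0.3, -2.3]
grip_width: 0.0379
```

```bash
python3 go.py .6697 .0092 .0235 -85.5;python3 look.py pics/g8.png 150 50 350 170 100 170 260 330
```

```text
t 10.93 pos [0.6674 0.0093 0.1451] rpy [ 1.797e+02 -1.000e-01 -8.550e+01] F [-0.4 -0.3 -2.3] w 0.0379
xyz cm [ 0.02 -0.29 12.16] w deg [ 0.3 -0.1  0. ]
```

View pics/g8.png

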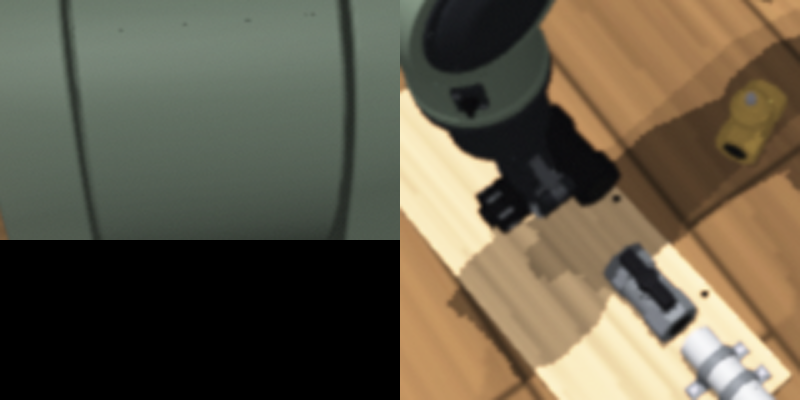

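```bash
cat > bd.py <<'E'
from h import *
e=np.radians(-85.5);ex=np.array([np.cos(e),np.sin(e)]);ey=np.array([-ex[1],ex[0]]);O=np.array([.618,.1555])
def tob(w): d=np.atleast_2d(w)[:,:2]-O;return np.c_[d@ex,d@ey]*1000
E
python3 - <<'E'
from meas import *;from bd import *
f=load("sceneL");b=(182,262,222,310)
V=f["pixels"].max(2)[b[1]:b[3],b[0]:b[2]]
nl,lab,st,ce=cv2.connectedComponentsWithStats((V<50).astype(np.uint8),connectivity=4)
for j in range(1,nl):
    if st[j,4]>15:
        v,u=np.nonzero(lab==j);w=ray(f,np.c_[u+b[0],v+b[1]],.066);q=tob(w);print(st[j],q.mean(0),q.min(0),q.max(0))
crop(f,"pics/v1.png",170,250,240,320,8)
E
```

```text
[  6   8  22  24 178] [55.60670896  3.20105998] [23.47864668 -5.73228846] [87.45150414 11.93829549]
[26 34  9  8 27] [6.35682933 7.94530941] [ 3.23791189 -3.57230656] [ 9.31673743 18.31236521]
```

View pics/v1.png

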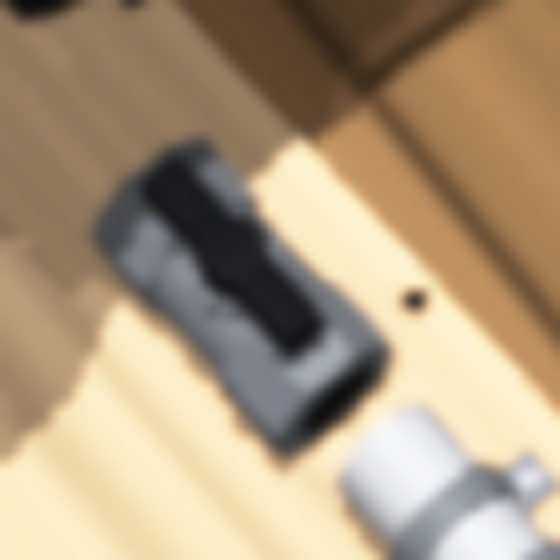

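The valve measures x 55.6 and y about 3 mm in the board frame, on target. Lowering the filter.

Call:
{"name": "jog_arm", "arguments": {
  "increments": [
    {"wx": 0.3, "wy": 0, "wz": 0, "x": 0, "y": -0.3, "z": 4, "claw": 30},
    {"wx": 0.3, "wy": 0, "wz": 0, "x": 0, "y": -0.3, "z": 8, "claw": 30},
    {"wx": 0.3, "wy": 0, "wz": 0, "x": 0, "y": -0.3, "z": 10.5, "claw": 30},
    {"wx": 0.3, "wy": 0, "wz": 0, "x": 0, "y": -0.3, "z": 11.3, "claw": 30},
    {"wx": 0.3, "wy": 0, "wz": 0, "x": 0, "y": -0.3, "z": 11.8, "claw": 30},
    {"wx": 0.3, "wy": 0, "wz": 0, "x": 0, "y": -0.3, "z": 12.1, "claw": 30},
    {"wx": 0.3, "wy": 0, "wz": 0, "x": 0, "y": -0.3, "z": 12.1, "claw": 30}
  ]
}}

```text
clock: 11.9
position: [0.6698, 0.0084, 0.0255]
tool_rot: [-3.14, -0.001, -1.493]
force: [-0.4, 0.9, -2.2]
grip_width: 0.0385
```

```bash
python3 go.py .6697 .0092 .0225 -85.5
```

```text
t 11.9 pos [0.6698 0.0084 0.0255] rpy [-1.799e+02 -1.000e-01 -8.560e+01] F [-0.4  0.9 -2.2] w 0.0385
xyz cm [-0.08  0.01  0.3 ] w deg [-0.1 -0.1 -0.1]
```

Call:
{"name": "jog_arm", "arguments": {
  "increments": [
    {"wx": 0, "wy": 0, "wz": 0, "x": -0.1, "y": 0, "z": 0.15, "claw": 30},
    {"wx": 0, "wy": 0, "wz": 0, "x": -0.1, "y": 0, "z": 0.3, "claw": 30},
    {"wx": 0, "wy": 0, "wz": 0, "x": -0.1, "y": 0, "z": 0.35, "claw": 30}
  ]
}}

```text
clock: 12.28
position: [0.6698, 0.0095, 0.0222]
tool_rot: [-3.14, -0.001, -1.493]
force: [-2.7, 0.5, 6.0]
grip_width: 0.0385
```

Call:
{"name": "jog_arm", "arguments": {
  "increments": [
    {"wx": 0, "wy": 0, "wz": 0, "x": 0, "y": 0, "z": 0, "claw": 40},
    {"wx": 0, "wy": 0, "wz": 0, "x": 0, "y": 0, "z": 0, "claw": 55},
    {"wx": 0, "wy": 0, "wz": 0, "x": 0, "y": 0, "z": 0, "claw": 70},
    {"wx": 0, "wy": 0, "wz": 0, "x": 0, "y": 0, "z": 0, "claw": 70},
    {"wx": 0, "wy": 0, "wz": 0, "x": 0, "y": 0, "z": -4, "claw": 70},
    {"wx": 0, "wy": 0, "wz": 0, "x": 0, "y": 0, "z": -9, "claw": 80},
    {"wx": 0, "wy": 0, "wz": 0, "x": 0, "y": 0, "z": -14, "claw": 100}
  ]
}}

```text
clock: 13.15
position: [0.6694, 0.0097, 0.1637]
tool_rot: [-3.14, -0.001, -1.493]
force: [0.0, -0.3, 0.8]
grip_width: 0.0841
```

```bash
python3 go.py .449 .0150 .16 -65;python3 look.py pics/g9.png 150 50 350 170 100 170 260 330
```

```text
t 13.15 pos [0.6694 0.0097 0.1637] rpy [-1.799e+02 -1.000e-01 -8.560e+01] F [ 0.  -0.3  0.8] w 0.0841
xyz cm [-2.24 21.93  0.33] w deg [ -0.1  -0.1 -20.6]
```

View pics/g9.png

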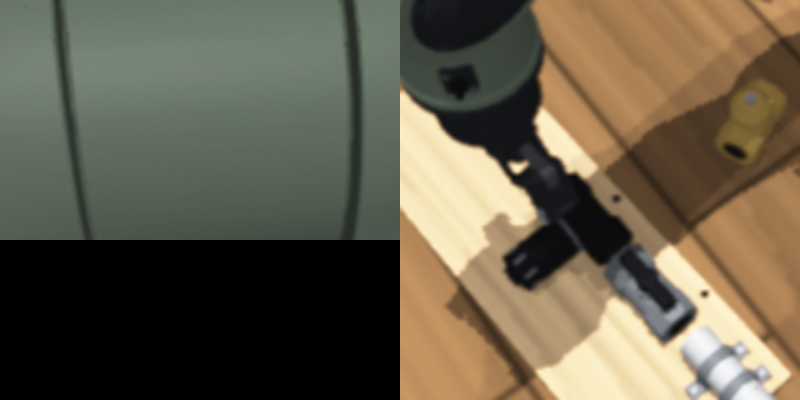

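The filter lies flat with its bowl on the far side, seen at (545,255) in the right crop, next to the valve. Now the regulator.

Call:
{"name": "jog_arm", "arguments": {
  "increments": [
    {"wx": 0, "wy": 0, "wz": -5, "x": -0.5, "y": 5, "z": 0.2, "claw": 100},
    {"wx": 0, "wy": 0, "wz": -10, "x": -1, "y": 10, "z": 0.3, "claw": 100},
    {"wx": 0, "wy": 0, "wz": -15, "x": -1.6, "y": 15, "z": 0.3, "claw": 100},
    {"wx": 0, "wy": 0, "wz": -20, "x": -2.1, "y": 20, "z": 0.3, "claw": 100},
    {"wx": 0, "wy": 0, "wz": -20.6, "x": -2.2, "y": 21.9, "z": 0.3, "claw": 100},
    {"wx": 0, "wy": 0, "wz": -20.6, "x": -2.2, "y": 21.9, "z": 0.3, "claw": 100},
    {"wx": 0, "wy": 0, "wz": -20.6, "x": -2.2, "y": 21.9, "z": 0.3, "claw": 100}
  ]
}}

```text
clock: 14.12
position: [0.453, 0.0149, 0.1628]
tool_rot: [-3.132, -0.005, -1.135]
force: [0.6, -0.2, -0.0]
grip_width: 0.0856
```

```bash
python3 go.py .449 .0150 .16 -65 .449 .0150 .012 -65;python3 look.py pics/g10.png 200 100 320 220 180 160 300 280
```

```text
t 14.12 pos [0.453  0.0149 0.1628] rpy [-179.4   -0.3  -65. ] F [ 0.6 -0.2 -0. ] w 0.0856
xyz cm [-0.18  0.36  0.28] w deg [-0.6 -0.3 -0. ]
xyz cm [-0.25  0.5  15.07] w deg [-0.6 -0.3 -0. ]
```

View pics/g10.png

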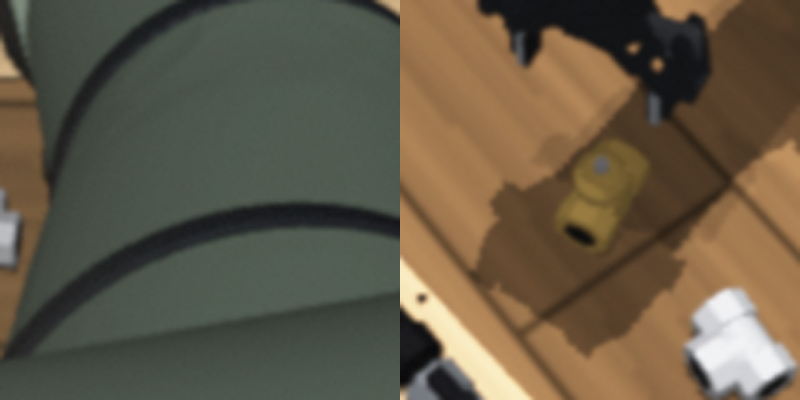

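The regulator is undisturbed at (600,195) in the right crop, and the spare tee is well clear. Descending and gripping.

Call:
{"name": "jog_arm", "arguments": {
  "increments": [
    {"wx": -0.6, "wy": -0.3, "wz": 0, "x": -0.2, "y": 0.4, "z": 4, "claw": 100},
    {"wx": -0.6, "wy": -0.3, "wz": 0, "x": -0.2, "y": 0.4, "z": 8, "claw": 100},
    {"wx": -0.6, "wy": -0.3, "wz": 0, "x": -0.2, "y": 0.5, "z": 12, "claw": 100},
    {"wx": -0.6, "wy": -0.3, "wz": 0, "x": -0.2, "y": 0.5, "z": 15, "claw": 100},
    {"wx": -0.6, "wy": -0.3, "wz": 0, "x": -0.2, "y": 0.5, "z": 15, "claw": 100},
    {"wx": -0.6, "wy": -0.3, "wz": 0, "x": -0.2, "y": 0.5, "z": 15, "claw": 30},
    {"wx": -0.6, "wy": -0.3, "wz": 0, "x": -0.2, "y": 0.5, "z": 15, "claw": 30},
    {"wx": -0.6, "wy": -0.3, "wz": 0, "x": -0.2, "y": 0.5, "z": 15, "claw": 30},
    {"wx": -0.6, "wy": -0.3, "wz": 0, "x": -0.2, "y": 0.5, "z": 15, "claw": 30},
    {"wx": -0.6, "wy": -0.3, "wz": 0, "x": -0.2, "y": 0.5, "z": 15, "claw": 30}
  ],
  "squeeze": 60
}}

```text
clock: 15.48
position: [0.4497, 0.0144, 0.0137]
tool_rot: [-3.141, -0.0, -1.135]
force: [-2.6, -0.9, 16.8]
grip_width: 0.0387
```

Call:
{"name": "jog_arm", "arguments": {
  "increments": [
    {"wx": 0, "wy": 0, "wz": 0, "x": 0, "y": 0, "z": -1, "claw": 30},
    {"wx": 0, "wy": 0, "wz": 0, "x": 0, "y": 0, "z": -6, "claw": 30},
    {"wx": 0, "wy": 0, "wz": 0, "x": 0, "y": 0, "z": -11, "claw": 30},
    {"wx": 0, "wy": 0, "wz": 0, "x": 0, "y": 0, "z": -14, "claw": 30},
    {"wx": 0, "wy": 0, "wz": 0, "x": 0, "y": 0, "z": -14, "claw": 30}
  ]
}}

```text
clock: 16.1
position: [0.4507, 0.0143, 0.1561]
tool_rot: [-3.137, -0.002, -1.135]
force: [0.2, -0.5, -3.3]
grip_width: 0.0379
```

```bash
python3 go.py .6368 -.0838 .15 4.5;python3 look.py pics/g11.png 200 100 320 220 180 140 300 260
```

```text
t 16.1 pos [0.4507 0.0143 0.1561] rpy [-1.797e+02 -1.000e-01 -6.500e+01] F [ 0.2 -0.5 -3.3] w 0.0379
xyz cm [ 16.74 -12.73   0.71] w deg [ -0.2  -0.3 -69.5]
```

View pics/g11.png

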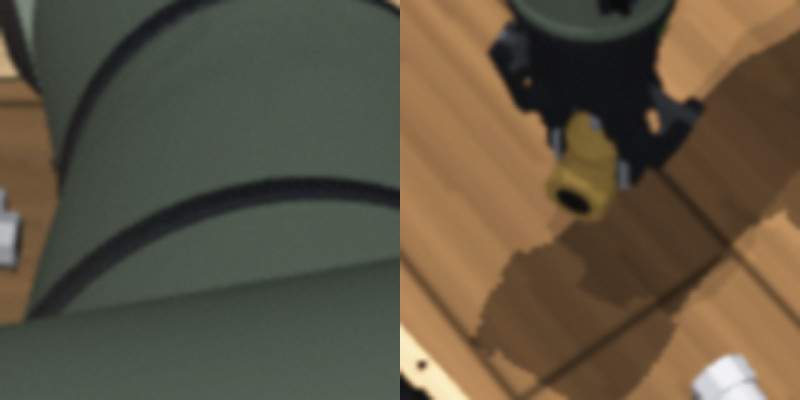

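The regulator is held upright, at (590,165) in the right crop. Carrying it over.

Call:
{"name": "jog_arm", "arguments": {
  "increments": [
    {"wx": 0, "wy": 0, "wz": -9, "x": 2.1, "y": -1.6, "z": 0.2, "claw": 30},
    {"wx": 0, "wy": 0, "wz": -18, "x": 4.3, "y": -3.3, "z": 0.3, "claw": 30},
    {"wx": 0, "wy": 0, "wz": -27, "x": 6.5, "y": -5, "z": 0.4, "claw": 30},
    {"wx": 0, "wy": 0, "wz": -36, "x": 8.7, "y": -6.6, "z": 0.5, "claw": 30},
    {"wx": 0, "wy": 0, "wz": -45, "x": 10.8, "y": -8.2, "z": 0.6, "claw": 30},
    {"wx": 0, "wy": 0, "wz": -54, "x": 13, "y": -9.9, "z": 0.6, "claw": 30},
    {"wx": 0, "wy": 0, "wz": -63, "x": 15.2, "y": -11.5, "z": 0.7, "claw": 30},
    {"wx": 0, "wy": -0.3, "wz": -69.5, "x": 16.7, "y": -12.7, "z": 0.7, "claw": 30},
    {"wx": 0, "wy": -0.3, "wz": -69.5, "x": 16.7, "y": -12.7, "z": 0.7, "claw": 30},
    {"wx": 0, "wy": -0.3, "wz": -69.5, "x": 16.7, "y": -12.7, "z": 0.7, "claw": 30}
  ]
}}

```text
clock: 17.45
position: [0.634, -0.083, 0.1455]
tool_rot: [-3.138, 0.005, 0.077]
force: [0.1, 0.5, -3.0]
grip_width: 0.0381
```

```bash
python3 go.py .6368 -.0838 .0265 4.5;python3 look.py pics/g12.png 150 50 350 170 70 130 230 290
```

```text
t 17.45 pos [ 0.634  -0.083   0.1455] rpy [-179.8    0.3    4.4] F [ 0.1  0.5 -3. ] w 0.0381
xyz cm [ 0.34  0.14 11.9 ] w deg [-0.2  0.3 -0.1]
```

View pics/g12.png

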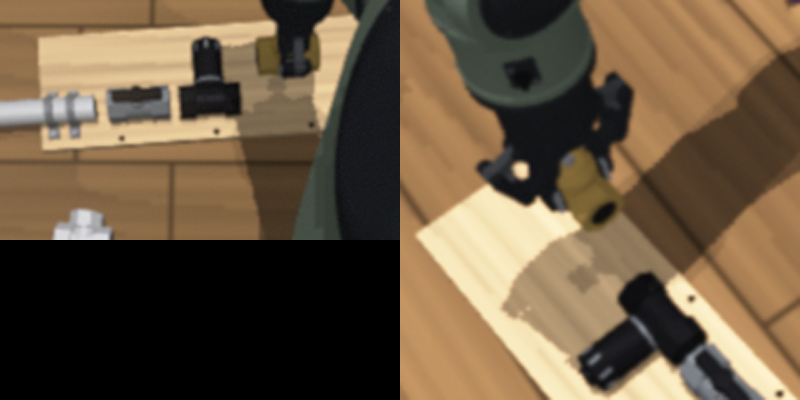

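The top view now shows the line forming: pipe, valve and filter sit in line at (95..240,100), with the regulator held above. I'll measure the filter before placing the regulator.

```bash
cat > mf.py <<'E'
from bd import *
def filt(fn,b):
    f=load(fn);p=f["pixels"][b[1]:b[3],b[0]:b[2]];hsv=cv2.cvtColor(p,cv2.COLOR_RGB2HSV)
    m=((hsv[...,2]<62)).astype(np.uint8)
    nl,lab,st,ce=cv2.connectedComponentsWithStats(m);j=1+np.argmax(st[1:,4])
    v,u=np.nonzero(lab==j);q=tob(ray(f,np.c_[u+b[0],v+b[1]],.032))
    print(fn,st[j],"x",np.percentile(q[:,0],[0,1,99,100]).round(1),"y",np.percentile(q[:,1],[0,1,99,100]).round(1))
    r=cv2.minAreaRect(q.astype(np.float32));print(np.round(r[0],1),np.round(r[1],1),r[2])
if __name__=="__main__":
    filt("topL",(236,66,273,112)); filt("sceneL",(138,236,186,290))
E
python3 mf.py
```

```text
topL [  4   4  30  39 698] x [110.9 112.  185.8 187.3] y [-23.1 -21.6  80.4  83. ]
[150.3  29.2] [105.8  75.5] 85.70523834228516
sceneL [  4   3  44  47 976] x [104.8 108.1 194.2 196.6] y [-20.2 -18.   80.9  84. ]
[144.3  23.4] [ 83.  114.3] 21.65777015686035
```

Call:
{"name": "jog_arm", "arguments": {
  "increments": [
    {"wx": 0, "wy": 0.3, "wz": 0, "x": 0.3, "y": 0, "z": 4, "claw": 30},
    {"wx": -0.2, "wy": 0.3, "wz": 0, "x": 0.3, "y": 0, "z": 8, "claw": 30},
    {"wx": -0.2, "wy": 0.3, "wz": 0, "x": 0.3, "y": 0, "z": 10.5, "claw": 30},
    {"wx": -0.2, "wy": 0.3, "wz": 0, "x": 0.3, "y": 0, "z": 11.2, "claw": 30},
    {"wx": -0.2, "wy": 0.3, "wz": 0, "x": 0.3, "y": 0, "z": 11.7, "claw": 30},
    {"wx": -0.2, "wy": 0.3, "wz": 0, "x": 0.3, "y": 0, "z": 11.8, "claw": 30},
    {"wx": -0.2, "wy": 0.3, "wz": 0, "x": 0.3, "y": 0, "z": 11.8, "claw": 30}
  ]
}}

```text
clock: 18.42
position: [0.6372, -0.0826, 0.0291]
tool_rot: [3.14, -0.002, 0.077]
force: [0.1, -0.4, -3.1]
grip_width: 0.0383
```

```bash
python3 go.py .6368 -.0838 .0262 4.5
```

```text
t 18.43 pos [ 0.6372 -0.0826  0.0291] rpy [ 1.799e+02 -1.000e-01  4.400e+00] F [ 0.1 -0.4 -3.1] w 0.0383
xyz cm [-0.05  0.12  0.29] w deg [ 0.1 -0.1 -0.1]
```

Call:
{"name": "jog_arm", "arguments": {
  "increments": [
    {"wx": 0, "wy": 0, "wz": 0, "x": 0, "y": 0.1, "z": 0.15, "claw": 30},
    {"wx": 0, "wy": 0, "wz": 0, "x": 0, "y": 0.1, "z": 0.3, "claw": 30},
    {"wx": 0, "wy": 0, "wz": 0, "x": 0, "y": 0.1, "z": 0.35, "claw": 30}
  ]
}}

```text
clock: 18.8
position: [0.6375, -0.0838, 0.0259]
tool_rot: [3.14, -0.002, 0.077]
force: [-2.9, -1.8, 8.2]
grip_width: 0.0381
```

Call:
{"name": "jog_arm", "arguments": {
  "increments": [
    {"wx": 0, "wy": 0, "wz": 0, "x": 0, "y": 0, "z": 0, "claw": 40},
    {"wx": 0, "wy": 0, "wz": 0, "x": 0, "y": 0, "z": 0, "claw": 60},
    {"wx": 0, "wy": 0, "wz": 0, "x": 0, "y": 0, "z": 0, "claw": 80},
    {"wx": 0, "wy": 0, "wz": 0, "x": 0, "y": 0, "z": 0, "claw": 80},
    {"wx": 0, "wy": 0, "wz": 0, "x": 0, "y": 0, "z": -4, "claw": 80},
    {"wx": 0, "wy": 0, "wz": 0, "x": 0, "y": 0, "z": -9, "claw": 90},
    {"wx": 0, "wy": 0, "wz": 0, "x": 0, "y": 0, "z": -14, "claw": 100}
  ]
}}

```text
clock: 19.68
position: [0.6369, -0.0835, 0.1674]
tool_rot: [3.14, -0.002, 0.077]
force: [0.9, -0.3, 1.1]
grip_width: 0.0856
```

```bash
python3 go.py;python3 look.py pics/g13.png 150 50 350 170 70 130 230 290
python3 - <<'E'
from h import *
# tail geometry from initial frames: extents along axis at z=.02 for candidate angles
win={"top":(380,104,410,144),"scene":(98,128,134,158)}
for n,b in win.items():
    f=load(n+"0");p=f["pixels"][b[1]:b[3],b[0]:b[2]];V=p.max(2)
    nl,lab,st,ce=cv2.connectedComponentsWithStats((V<50).astype(np.uint8));j=1+np.argmax(st[1:,4])
    v,u=np.nonzero(lab==j);w=ray(f,np.c_[u+b[0],v+b[1]],.02)[:,:2]
    for a in(-18,-22,-26,-30):
        r=np.radians(a);d=np.array([np.cos(r),np.sin(r)]);nn=np.array([-d[1],d[0]])
        s=w@d;t=w@nn;L=s.min();mid=[]
        for k in range(5):
            m=(s>L+k*.016)&(s<=L+(k+1)*.016);mid.append((round((t[m].min()+t[m].max())*500,1),round((t[m].max()-t[m].min())*1000,1)))
        print(n,a,"len",round((s.max()-L)*1000,1),"mids,w",mid,"butt",np.round(d*L+nn*np.mean([x[0] for x in mid])/1000,4))
E
```

```text
t 19.68 pos [ 0.6369 -0.0835  0.1674] rpy [ 1.799e+02 -1.000e-01  4.400e+00] F [ 0.9 -0.3  1.1] w 0.0856
top -18 len 78.6 mids,w [(np.float64(-164.1), np.float64(43.1)), (np.float64(-165.7), np.float64(42.1)), (np.float64(-166.7), np.float64(34.8)), (np.float64(-165.2), np.float64(24.0)), (np.float64(-166.7), np.float64(20.5))] butt [ 0.5322 -0.3471]
top -22 len 79.0 mids,w [(np.float64(-119.8), np.float64(41.7)), (np.float64(-121.1), np.float64(41.8)), (np.float64(-122.0), np.float64(33.2)), (np.float64(-118.3), np.float64(23.6)), (np.float64(-118.7), np.float64(20.2))] butt [ 0.5327 -0.3446]
top -26 len 79.3 mids,w [(np.float64(-75.4), np.float64(41.2)), (np.float64(-75.8), np.float64(41.3)), (np.float64(-76.3), np.float64(34.2)), (np.float64(-70.8), np.float64(23.9)), (np.float64(-70.2), np.float64(19.8))] butt [ 0.5333 -0.3421]
top -30 len 79.5 mids,w [(np.float64(-30.5), np.float64(40.8)), (np.float64(-30.3), np.float64(40.8)), (np.float64(-30.2), np.float64(35.8)), (np.float64(-22.8), np.float64(24.3)), (np.float64(-22.0), np.float64(20.7))] butt [ 0.534  -0.3397]
scene -18 len
[... 276 characters left out ...]
-117.6), np.float64(55.4)), (np.float64(-120.7), np.float64(48.3)), (np.float64(-118.4), np.float64(28.4)), (np.float64(-116.7), np.float64(27.2)), (np.float64(-118.2), np.float64(23.3))] butt [ 0.5418 -0.3465]
scene -26 len 69.2 mids,w [(np.float64(-72.6), np.float64(54.9)), (np.float64(-74.9), np.float64(47.9)), (np.float64(-71.1), np.float64(28.8)), (np.float64(-68.6), np.float64(27.0)), (np.float64(-69.3), np.float64(23.2))] butt [ 0.5426 -0.344 ]
scene -30 len 69.4 mids,w [(np.float64(-27.3), np.float64(54.2)), (np.float64(-28.9), np.float64(46.9)), (np.float64(-23.4), np.float64(29.0)), (np.float64(-20.1), np.float64(26.7)), (np.float64(-20.0), np.float64(23.1))] butt [ 0.5436 -0.3415]
```

View pics/g13.png

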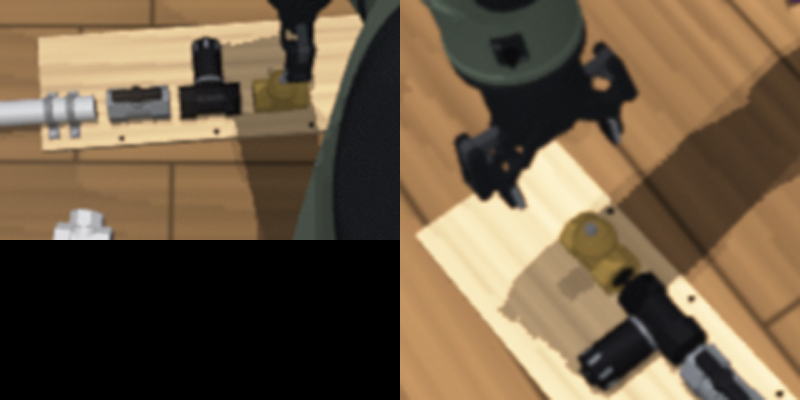

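The regulator stands upright in line after the filter, seen at (600,250) in the right crop. Now the tail, whose axis lies at about -20°; I'll grip it on the nut.

```bash
python3 go.py .5513 -.3511 .16 70
```

```text
t 19.77 pos [ 0.6395 -0.0835  0.1713] rpy [179.8  -0.6   4.4] F [0.6 0.6 0.2] w 0.0853
xyz cm [-10.86  26.     1.09] w deg [  0.5  -0.4 -65.6]
```

Call:
{"name": "jog_arm", "arguments": {
  "increments": [
    {"wx": 0, "wy": 0, "wz": -8, "x": -1.3, "y": 3.2, "z": 0.5, "claw": 100},
    {"wx": 0, "wy": 0, "wz": -16, "x": -2.7, "y": 6.5, "z": 0.8, "claw": 100},
    {"wx": 0, "wy": 0, "wz": -24, "x": -4, "y": 9.7, "z": 1, "claw": 100},
    {"wx": 0, "wy": 0, "wz": -33, "x": -5.4, "y": 13, "z": 1.1, "claw": 100},
    {"wx": 0, "wy": 0, "wz": -41, "x": -6.8, "y": 16.3, "z": 1.1, "claw": 100},
    {"wx": 0, "wy": 0, "wz": -49, "x": -8.1, "y": 19.5, "z": 1.1, "claw": 100},
    {"wx": 0, "wy": 0, "wz": -57, "x": -9.5, "y": 22.7, "z": 1.1, "claw": 100},
    {"wx": 0, "wy": 0, "wz": -65.6, "x": -10.9, "y": 26, "z": 1.1, "claw": 100},
    {"wx": 0.5, "wy": -0.4, "wz": -65.6, "x": -10.9, "y": 26, "z": 1.1, "claw": 100},
    {"wx": 0.5, "wy": -0.4, "wz": -65.6, "x": -10.9, "y": 26, "z": 1.1, "claw": 100}
  ]
}}

```text
clock: 21.02
position: [0.5512, -0.3505, 0.1597]
tool_rot: [-3.141, -0.001, 1.221]
force: [0.8, 1.0, 0.1]
grip_width: 0.0853
```

```bash
python3 go.py .5513 -.3511 .01 70; python3 look.py pics/g14.png 340 80 440 180 70 80 170 180
```

```text
t 21.02 pos [ 0.5512 -0.3505  0.1597] rpy [-1.8e+02 -1.0e-01  7.0e+01] F [0.8 1.  0.1] w 0.0853
xyz cm [-0.07  0.04 14.97] w deg [-0.  -0.1 -0. ]
```

View pics/g14.png

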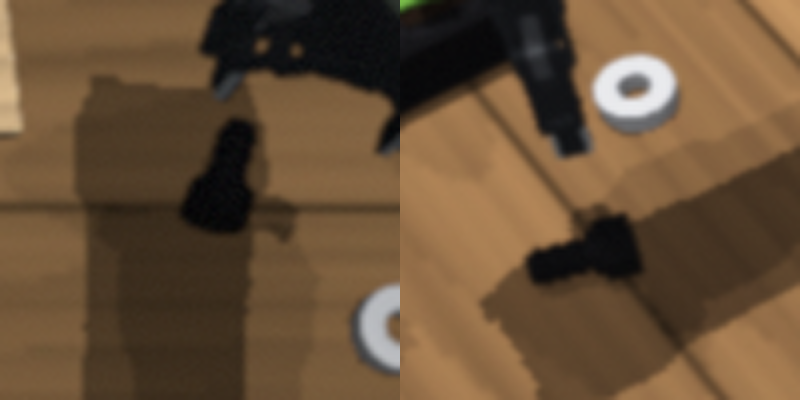

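The tail is undisturbed, with its nut at (215,205) in the left crop, and the white ring is clear of the fingers. Descending.

Call:
{"name": "jog_arm", "arguments": {
  "increments": [
    {"wx": 0, "wy": 0, "wz": 0, "x": 0, "y": 0, "z": 4, "claw": 100},
    {"wx": 0, "wy": 0, "wz": 0, "x": 0, "y": 0, "z": 8, "claw": 100},
    {"wx": 0, "wy": 0, "wz": 0, "x": 0, "y": 0, "z": 12, "claw": 100},
    {"wx": 0, "wy": 0, "wz": 0, "x": -0.1, "y": 0, "z": 14.9, "claw": 100},
    {"wx": 0, "wy": 0, "wz": 0, "x": -0.1, "y": 0, "z": 15, "claw": 100},
    {"wx": 0, "wy": 0, "wz": 0, "x": -0.1, "y": 0, "z": 15, "claw": 30},
    {"wx": 0, "wy": 0, "wz": 0, "x": -0.1, "y": 0, "z": 15, "claw": 30},
    {"wx": 0, "wy": 0, "wz": 0, "x": -0.1, "y": 0, "z": 15, "claw": 30},
    {"wx": 0, "wy": 0, "wz": 0, "x": -0.1, "y": 0, "z": 15, "claw": 30},
    {"wx": 0, "wy": 0, "wz": 0, "x": -0.1, "y": 0, "z": 15, "claw": 30}
  ],
  "squeeze": 40
}}

```text
clock: 22.38
position: [0.5516, -0.3511, 0.0113]
tool_rot: [3.14, -0.0, 1.222]
force: [-2.4, 0.7, 9.7]
grip_width: 0.0392
```

Call:
{"name": "jog_arm", "arguments": {
  "increments": [
    {"wx": 0, "wy": 0, "wz": 0, "x": 0, "y": 0, "z": -1, "claw": 30},
    {"wx": 0, "wy": 0, "wz": 0, "x": 0, "y": 0, "z": -6, "claw": 30},
    {"wx": 0, "wy": 0, "wz": 0, "x": 0, "y": 0, "z": -11, "claw": 30},
    {"wx": 0, "wy": 0, "wz": 0, "x": 0, "y": 0, "z": -14, "claw": 30},
    {"wx": 0, "wy": 0, "wz": 0, "x": 0, "y": 0, "z": -14, "claw": 30}
  ]
}}

```text
clock: 23.0
position: [0.5525, -0.3517, 0.1547]
tool_rot: [3.136, 0.001, 1.222]
force: [-0.8, 0.0, -1.7]
grip_width: 0.0391
```

```bash
python3 go.py .6417 -.1456 .15 4.5; python3 look.py pics/g15.png 340 60 440 160 70 80 170 180
cat > all.py <<'E'
from mf import *
t=load("topL");s=load("sceneL")
crop(t,"pics/_a.png",160,50,350,130,4.2)
E
python3 - <<'E'
from h import *
t=load("topL");s=load("sceneL")
crop(t,"pics/g16.png",160,50,350,140,4.2)
E
```

```text
t 23.0 pos [ 0.5525 -0.3517  0.1547] rpy [179.7   0.   70. ] F [-0.8  0.  -1.7] w 0.0391
xyz cm [22.41  1.34  0.46] w deg [ 0.3 -0.1 65.5]
```

View pics/g15.png

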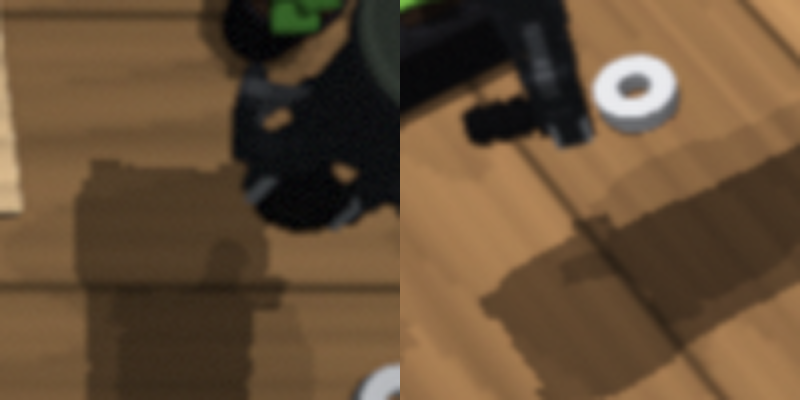

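View pics/g16.png

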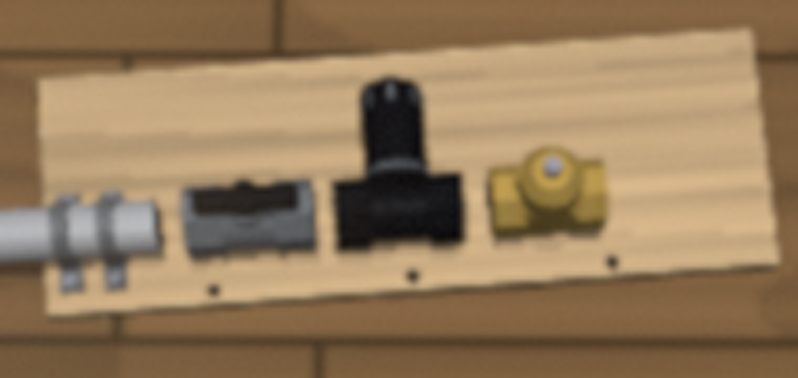

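The tail is held level, at (500,120) in the right crop. The top view shows pipe, valve, filter and regulator neatly in line with even gaps: pipe end 160 px, valve 183–315, filter 335–463, regulator 490–607. Carrying the tail over.

Call:
{"name": "jog_arm", "arguments": {
  "increments": [
    {"wx": 0, "wy": 0, "wz": 8, "x": 2.8, "y": 0.2, "z": 0.1, "claw": 30},
    {"wx": 0, "wy": 0, "wz": 16, "x": 5.6, "y": 0.3, "z": 0.3, "claw": 30},
    {"wx": 0, "wy": 0, "wz": 24, "x": 8.4, "y": 0.5, "z": 0.4, "claw": 30},
    {"wx": 0, "wy": 0, "wz": 33, "x": 11.2, "y": 0.7, "z": 0.4, "claw": 30},
    {"wx": 0, "wy": 0, "wz": 41, "x": 14, "y": 0.8, "z": 0.4, "claw": 30},
    {"wx": 0, "wy": 0, "wz": 49, "x": 16.8, "y": 1, "z": 0.4, "claw": 30},
    {"wx": 0, "wy": 0, "wz": 57, "x": 19.6, "y": 1.2, "z": 0.4, "claw": 30},
    {"wx": 0.3, "wy": 0, "wz": 65.5, "x": 22.4, "y": 1.3, "z": 0.4, "claw": 30},
    {"wx": 0.3, "wy": 0, "wz": 65.5, "x": 22.4, "y": 1.3, "z": 0.4, "claw": 30},
    {"wx": 0.3, "wy": 0, "wz": 65.5, "x": 22.4, "y": 1.3, "z": 0.4, "claw": 30}
  ]
}}

```text
clock: 24.35
position: [0.6395, -0.1457, 0.1468]
tool_rot: [-3.138, 0.003, 0.08]
force: [-0.2, -0.4, -0.3]
grip_width: 0.0391
```

```bash
python3 go.py .6417 -.1456 .0235 4.5; python3 look.py pics/g17.png 220 40 370 140 60 100 200 240
```

```text
t 24.35 pos [ 0.6395 -0.1457  0.1468] rpy [-179.8    0.2    4.6] F [-0.2 -0.4 -0.3] w 0.0391
xyz cm [ 0.26  0.05 12.33] w deg [-0.2  0.2  0.1]
```

View pics/g17.png

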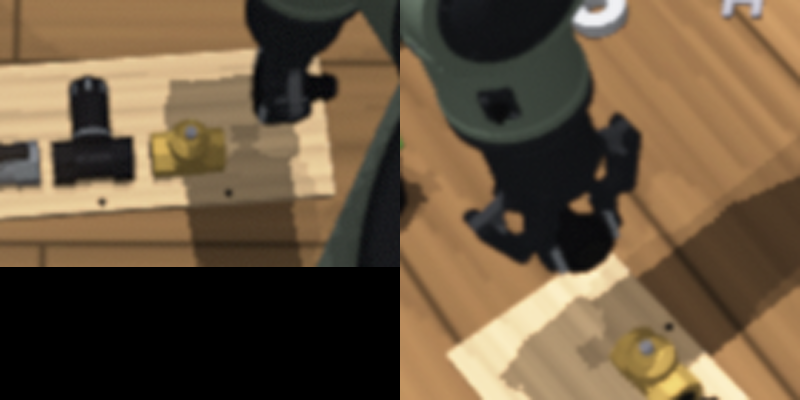

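The tail is over its place with the barb pointing away from the regulator, at (320,88) in the left crop. Lowering.

Call:
{"name": "jog_arm", "arguments": {
  "increments": [
    {"wx": 0, "wy": 0.2, "wz": 0, "x": 0.3, "y": 0, "z": 4, "claw": 30},
    {"wx": -0.2, "wy": 0.2, "wz": 0, "x": 0.3, "y": 0, "z": 8, "claw": 30},
    {"wx": -0.2, "wy": 0.2, "wz": 0, "x": 0.3, "y": 0, "z": 10.5, "claw": 30},
    {"wx": -0.2, "wy": 0.2, "wz": 0, "x": 0.3, "y": 0, "z": 11.3, "claw": 30},
    {"wx": -0.2, "wy": 0.2, "wz": 0, "x": 0.3, "y": 0, "z": 11.9, "claw": 30},
    {"wx": -0.2, "wy": 0.2, "wz": 0, "x": 0.3, "y": 0, "z": 12.1, "claw": 30},
    {"wx": -0.2, "wy": 0.2, "wz": 0, "x": 0.3, "y": 0, "z": 12.1, "claw": 30}
  ]
}}

```text
clock: 25.32
position: [0.6425, -0.1458, 0.0268]
tool_rot: [3.141, -0.002, 0.079]
force: [0.2, 0.6, -1.2]
grip_width: 0.0389
```

```bash
python3 go.py .6417 -.1456 .0235 4.5; python3 look.py pics/g18.png 220 40 370 140 60 130 200 270
```

```text
t 25.32 pos [ 0.6425 -0.1458  0.0268] rpy [ 1.8e+02 -1.0e-01  4.5e+00] F [ 0.2  0.6 -1.2] w 0.0389
xyz cm [-0.08 -0.02  0.33] w deg [ 0.  -0.1  0. ]
```

View pics/g18.png

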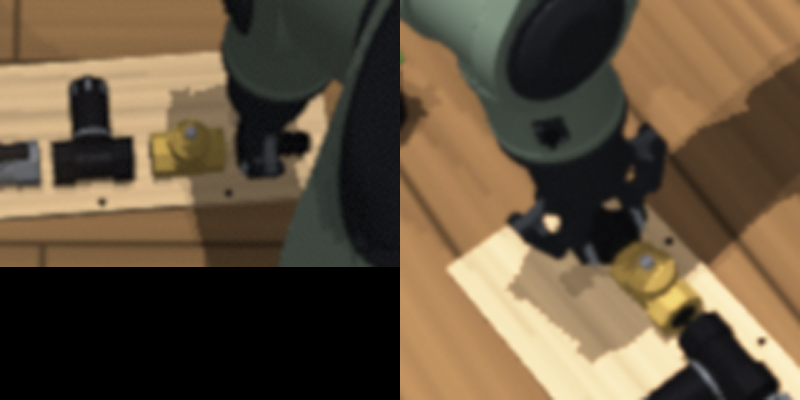

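The tail is just above the board with a gap to the regulator of about (225–240) in the left crop. Touching down next.

Call:
{"name": "jog_arm", "arguments": {
  "increments": [
    {"wx": 0, "wy": 0, "wz": 0, "x": -0.1, "y": 0, "z": 0.15, "claw": 30},
    {"wx": 0, "wy": 0, "wz": 0, "x": -0.1, "y": 0, "z": 0.3, "claw": 30},
    {"wx": 0, "wy": 0, "wz": 0, "x": -0.1, "y": 0, "z": 0.38, "claw": 30},
    {"wx": 0, "wy": 0, "wz": 0, "x": -0.1, "y": 0, "z": 0.38, "claw": 30}
  ]
}}

```text
clock: 25.92
position: [0.6415, -0.1458, 0.0234]
tool_rot: [3.141, -0.002, 0.079]
force: [-4.2, 0.1, 7.3]
grip_width: 0.0388
```

Call:
{"name": "jog_arm", "arguments": {
  "increments": [
    {"wx": 0, "wy": 0, "wz": 0, "x": 0, "y": 0, "z": 0, "claw": 42},
    {"wx": 0, "wy": 0, "wz": 0, "x": 0, "y": 0, "z": 0, "claw": 55},
    {"wx": 0, "wy": 0, "wz": 0, "x": 0, "y": 0, "z": 0, "claw": 75},
    {"wx": 0, "wy": 0, "wz": 0, "x": 0, "y": 0, "z": 0, "claw": 75},
    {"wx": 0, "wy": 0, "wz": 0, "x": 0, "y": 0, "z": -4, "claw": 75},
    {"wx": 0, "wy": 0, "wz": 0, "x": 0, "y": 0, "z": -9, "claw": 80},
    {"wx": 0, "wy": 0, "wz": 0, "x": 0, "y": 0, "z": -14, "claw": 90},
    {"wx": 0, "wy": 0, "wz": 0, "x": -6, "y": 6, "z": -18, "claw": 100},
    {"wx": 0, "wy": 0, "wz": 0, "x": -12, "y": 12, "z": -18, "claw": 100},
    {"wx": 0, "wy": 0, "wz": 0, "x": -18, "y": 18, "z": -18, "claw": 100}
  ]
}}

```text
clock: 27.18
position: [0.5224, -0.2848, 0.2007]
tool_rot: [3.14, -0.003, 0.079]
force: [0.4, -1.2, -0.3]
grip_width: 0.0853
```

Call:
{"name": "jog_arm", "arguments": {
  "increments": [
    {"wx": 0, "wy": 0, "wz": 0, "x": -5, "y": 5, "z": 0, "claw": 100},
    {"wx": 0, "wy": 0, "wz": 0, "x": -8, "y": 10, "z": 0, "claw": 100},
    {"wx": 0, "wy": 0, "wz": 0, "x": -8, "y": 13, "z": 0, "claw": 100},
    {"wx": 0, "wy": 0, "wz": 0, "x": -8, "y": 13, "z": 0, "claw": 100}
  ]
}}

```text
clock: 27.68
position: [0.4517, -0.4234, 0.2003]
tool_rot: [3.14, -0.003, 0.075]
force: [-0.1, 0.7, 0.1]
grip_width: 0.0854
```

```bash
python3 go.py; python3 look.py pics/g19.png 160 40 400 200 60 120 260 320; python3 - <<'E'
from bd import *
t=load("topL");crop(t,"pics/g20.png",165,50,355,135,4.2)
hsv=cv2.cvtColor(t["pixels"],cv2.COLOR_RGB2HSV);V=hsv[...,2];S=hsv[...,1]
def comp(m,b,z,nm,f=t):
    mm=m[b[1]:b[3],b[0]:b[2]].astype(np.uint8);nl,lab,st,ce=cv2.connectedComponentsWithStats(mm);j=1+np.argmax(st[1:,4])
    v,u=np.nonzero(lab==j);q=tob(ray(f,np.c_[u+b[0],v+b[1]],z));c=q.mean(0);e,E=np.linalg.eigh(np.cov(q.T))
    print(nm,len(u),"mean",c.round(1),"x",q[:,0].min().round(1),q[:,0].max().round(1),"y",q[:,1].min().round(1),q[:,1].max().round(1),"ang",np.degrees(np.arctan2(E[1,1],E[0,1])).round(1))
comp(V<60,(238,66,273,112),.032,"filter")
comp(V<60,(306,75,345,112),.032,"tail")
comp((S<75)&(V>90),(284,80,300,98),.079,"screw")
comp(V<55,(200,86,236,112),.066,"handle")
E
```

```text
t 27.68 pos [ 0.4517 -0.4234  0.2003] rpy [ 1.799e+02 -1.000e-01  4.300e+00] F [-0.1  0.7  0.1] w 0.0854
filter 708 mean [148.6  19. ] x 110.7 186.2 y -23.5 84.9 ang 90.5
tail 282 mean [317.6  -0.9] x 289.1 358.1 y -21.9 20.6 ang -179.8
screw 15 mean [ 2.408e+02 -2.000e-01] x 237.0 244.9 y -5.2 5.5 ang 92.5
handle 137 mean [57.2 -2.2] x 26.7 87.0 y -10.0 6.7 ang 179.6
```

View pics/g19.png

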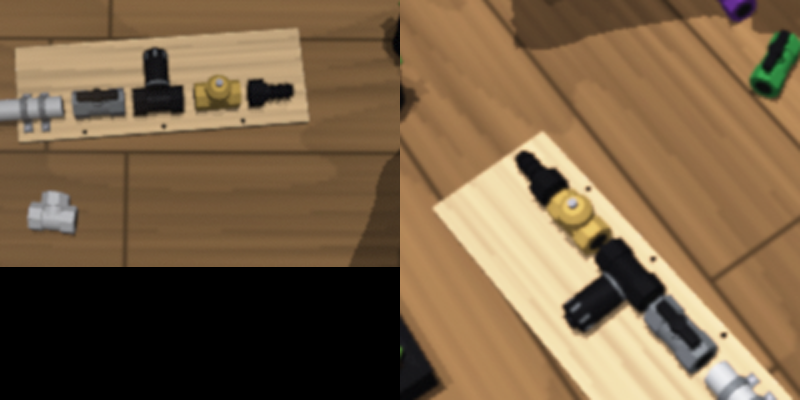

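View pics/g20.png

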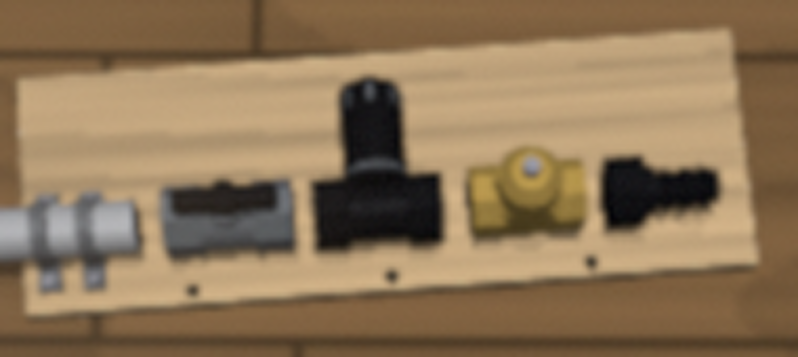

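All four are in line with even gaps. In the last crop the pipe ends at 138 px and the parts span: valve 162–293, filter 315–441, regulator 468–584, tail 603–718. The tee is where it was, so I'm handing in.

```bash
python3 -c "
from workcell import bot
print(bot.job_done());print(bot.observe()['clock'])"
```

```text
the job is handed in; nothing more can be done
None
the job is handed in; nothing more can be done
```

I laid the grey valve, the filter, the regulator and the hose tail on the board in line with the pipe, and handed the job in at about 28 s of the 102 s allowed. The hand-in call reports no verdict.

These are the last camera checks, in the board frame. Centres come from the top picture; the gaps follow from them and are good to a few millimetres.

| Part | x centre (mm) | Gap to the part before it (mm) | Limits (mm) |
|---|---|---|---|
| Valve | about 56 | about 16 | 3 to 27 |
| Filter | about 148.5 | about 12 | 3 to 27 |
| Regulator | about 241 | about 17 | 3 to 27 |
| Tail | about 323.5 | about 13 | 3 to 27 |

- **Sideways:** all four parts are within about 3 mm of the line, where 12 mm is allowed.
- **Attitude:** the valve handle and regulator bonnet are up, the filter bowl lies flat on the far side, and the barbed end points away from the regulator.
- **Spares and look-alikes:** none were touched. The tee was seen in its place in the last picture. I did not measure the elbow again, but the arm never went near it.

Not everything agreed:
- **Valve:** its y came out as +3 mm in one view and -2 mm in the other.
- **Filter:** the outline from the side camera was smeared, so I relied on the top view.
- **First move:** the first move call was refused because every row needs all seven keys; nothing moved.

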